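# Weigh two terminal cases by one end and sort heavy from light

## Robot

A 6-joint arm with a two-finger parallel gripper is mounted at the origin on a cart in front of the work surface, level with it; the furniture and walls round the work are solid. World frame = base frame: x ahead of the robot, y to its left, z up, the work surface at z = 0. Lengths are in mm, angles in rad, forces in N, time in s.
With the tool pointing down it reaches from about 250 to 775 mm from the base axis. Payload 4 kg.
Tool frame: the origin (TCP) lies midway between the tips of the shut fingers; the grasp point (between the pads) lies 19 mm behind it (env.tcp_to_grasp is the distance from the TCP to the grasp point, in mm); z points along the fingers, y is the direction in which the jaws open and shut (so a half turn about z gives the same grasp; the last joint's range is limited). The gripper opens to 94 mm and grips with 3 to 60 N. Pads are 16 mm wide; open, the fingers measure 119 mm over their backs; the gripper's body (75 mm by 177 mm) begins 78 mm behind the grasp point.
Start: joints at [1.236, 0.087, 1.371, -0, 1.684, -0.103], TCP at [126.361, 535.31, 175.206] pointing down, gripper open.
Joint ranges: [-3.1, 3.1], [-0.76, 2.03], [0.27, 2.55], [-1.08, 4.22], [0.17, 2.65], [-2.57, 2.57]. Speed limits (rad/s): [2.79, 2.79, 3.14, 3.14, 3.14, 3.14].

## Interface

Orientations are given as a unit quaternion [x, y, z, w].
In Python, from rig import observe, cams, order, env gives the robot as it stands.
- The arm moves only by the shell command python3 -m jog 'ROWS' [OPENING]. ROWS is a JSON object of lists of equal length, an entry for each row: "linear": the shift along the tool's x, y, z in units of 5 cm (1.0 is 5 cm), a list of three; "rotation": the turn, a rotation vector about the tool's x, y, z in units of 60 degrees (1.0 is 60 degrees), a list of three. A call has exactly 8 rows; each row shifts and turns the commanded pose from where the row before left it, along the tool's axes as they then stand; what a row does not reach is not made up. A row lasts 1/10 s, in which the tool goes at most 50 mm and 8.59 degrees, less where a joint would pass 70% of its speed; a pose out of reach is approached as far as the arm can. A call with a number of a shift or a turn outside -1 to 1 is refused whole. A call with a gripper value outside its range is refused whole. OPENING is the finger opening in mm, from 0 to 94, set as the call begins (- or left out, the last holds). The fingers move at their own pace and stop on an object; the grip force is fixed at half the most. Time passes only in rows, so rows that do not move let the fingers close, or fill a call up. It gives the time, the measured TCP pose, the force and the opening at its end, in the units of the state.
- observe(): the state, without advancing time (a new reading comes with each control period).
- cams.snapshot(name): name is "side" or "top"; returns the picture (480x640x3 uint8, red, green, blue); there is no depth.
- cams.camera_params(name): a dict with "mtx" (3x3 intrinsics, pixels), "origin" and "orientation" of the camera in the world. Camera axes: x right, y up, looking along -z (the intrinsics and any distortion apply to the point x, -y, -z); pixel columns grow to the right and rows downward; lengths in mm; the calibration is good to about 2 mm. A picture is of the moment at which its call begins. camera_params takes no time and is no camera call.
- order.job_done(): hands the job in, once; it reports no verdict.
The state is a dict: "t": time; "qpos": joint angles; "qvel": joint speeds; "joint_efforts": joint torques, N m; "eef_pos": TCP position; "eef_rot": TCP orientation; "contact_force": force on the tool from outside, world axes, zero at the start; "wrist_torque": the same for the moment, N m; "grip_width": opening from 0.0 (shut) to 1.0 (fully open).
Only numpy, scipy, OpenCV 4.12 (cv2) and the standard library are available. Lean on these libraries where they do the work, as an engineer would, in place of code of your own. Each camera call takes 0.05 s, during which the arm holds its last target.

## Task

One of these two look-alike terminal cases is full, the other nearly empty: find out by feel where they stand, the blue-lidded one first and then the yellow-lidded one, by pinching the black end knob, raising that end about a centimetre for a moment while the far end stays on the table, and lowering it again. Then move the heavier case to the red stop and the lighter one to the white stop: set each down softly between the painted lines and slide it gently home, until its plain far end rests square against the bar. Never tip a case steeply, and leave everything else alone.

Things in the scene. Friction and masses are not known exactly. Their poses are not given: they have to be found in the camera images.
- blue_case: grey plastic case, 100 (x) x 56 (y) x 45 (z) mm, with a blue lid; looks the same as the other but for the lid colour. The two differ in hidden contents, held at the middle: one weighs about 0.5 to 0.65 kg, the other 0.15 to 0.22 kg; either colour may be the heavy one. Origin at the centre of its underside; x runs from the knob end (-x; at the left, +y, as seen by the robot at the start) to the plain far end, z up.
- blue_case_center (a point): centre of the blue-lidded case, half-way up (22.5 mm above its underside); axes as the case's. The plain 56 mm sides can be gripped across y here.
- blue_case_knob_axis (a point): centre of the end knob: two round black cheeks, 22 mm diameter, on a cross pin along y, 25 mm wide over the flat outer faces; 72 mm from the case centre towards -x, 25 mm above its underside, 11 mm clear of the case end. Pinched across y on the flats it turns freely on its pin; the case then pivots on its far lower edge, 122 mm away, and the knob carries 0.41 of the weight.
- blue_case_heel (a point): middle of the lower edge of the plain far end of the blue-lidded case, 50 mm from the case centre along +x.
- yellow_case: grey plastic case, 100 (x) x 56 (y) x 45 (z) mm, with a yellow lid; looks the same as the other but for the lid colour. The two differ in hidden contents, held at the middle: one weighs about 0.5 to 0.65 kg, the other 0.15 to 0.22 kg; either colour may be the heavy one. Origin at the centre of its underside; x runs from the knob end (-x; at the left, +y, as seen by the robot at the start) to the plain far end, z up.
- yellow_case_center (a point): centre of the yellow-lidded case, half-way up (22.5 mm above its underside); axes as the case's. The plain 56 mm sides can be gripped across y here.
- yellow_case_knob_axis (a point): centre of the end knob: two round black cheeks, 22 mm diameter, on a cross pin along y, 25 mm wide over the flat outer faces; 72 mm from the case centre towards -x, 25 mm above its underside, 11 mm clear of the case end. Pinched across y on the flats it turns freely on its pin; the case then pivots on its far lower edge, 122 mm away, and the knob carries 0.41 of the weight.
- yellow_case_heel (a point): middle of the lower edge of the plain far end of the yellow-lidded case, 50 mm from the case centre along +x.
- red_stop: red stop bar fixed to the table, 100 mm wide (y), 18 mm thick, 30 mm high. Origin at table height, at the middle of its front face (the face turned to the robot); x points away from the robot, square to that face; two painted red lines on the table run from it towards -x, 46 mm either side of the middle.
- red_stop_seat (a point): where the centre of a case is when its far end rests against the middle of the red stop: 50 mm in front of the front face, 22.5 mm above the table; axes as the stop's (a seated case has its x along this x).
- white_stop: white stop bar fixed to the table, 100 mm wide (y), 18 mm thick, 30 mm high. Origin at table height, at the middle of its front face (the face turned to the robot); x points away from the robot, square to that face; two painted white lines on the table run from it towards -x, 46 mm either side of the middle.
- white_stop_seat (a point): where the centre of a case is when its far end rests against the middle of the white stop: 50 mm in front of the front face, 22.5 mm above the table; axes as the stop's (a seated case has its x along this x).
- work_table: the green work table; its top is at height 0. Its origin is on the floor.
- terminal_press: the tall fixed press at the back, behind the two cases. Its head and its clear swinging guard overhang the table more than 0.2 m up: their front is at x = 0.56 and they reach from y = -0.29 to y = 0.13, so hand and wrist must pass in front of them (the hand carried at x of about 0.45).
- the_hand_crimper: bystander: hand crimper with orange handles, 196 x 70 x 21 mm, lying at the left of the table
- pocket_counter: bystander: black desk calculator, 100 x 62 x 14 mm, lying at the right of the table
- hex_key: bystander: black hex key, 33 x 88 x 6 mm, lying behind the working area at the right

How it is judged (in metres and radians):
On the way, in this order (a step that is already met when the one before it is completed fails the run):
1. the blue-lidded case stands where it was with its knob end raised (tilt 0.03 to 0.2 rad) and its far end still resting on the table; neither case has been moved away (40 mm) (angle between blue_case's own z axis and vertical between 0.03 and 0.2 rad and height (world z) of blue_case_knob_axis above 0.029 m and height (world z) of blue_case_heel below 0.004 m and contact force between blue_case and work_table above 0.3 N and distance of each of blue_case_center, yellow_case_center from where it was at the start of the episode below 0.04 m), for 0.3 s.
2. the same with the yellow-lidded case (angle between yellow_case's own z axis and vertical between 0.03 and 0.2 rad and height (world z) of yellow_case_knob_axis above 0.029 m and height (world z) of yellow_case_heel below 0.004 m and contact force between yellow_case and work_table above 0.3 N and distance of each of blue_case_center, yellow_case_center from where it was at the start of the episode below 0.04 m), for 0.3 s.
At the end, for the whole second after the job is handed in: The heavier case rests at the red stop and the lighter at the white stop: far end within 5 mm of the bar, case centre within 18 mm of the bar's middle line, square to within 0.12 rad, flat on the table (the case at the red stop weighs more than 3.2 N on it, the other less), released and at rest (((x of blue_case_heel in the frame of red_stop between -0.005 and 0.004 m and y of blue_case_center in the frame of red_stop between -0.018 and 0.018 m and angle between the x axis of blue_case and the x axis of red_stop, either way round below 0.12 rad and angle between each of blue_case, yellow_case's own z axis and vertical below 0.03 rad and height (world z) of each of blue_case_center, yellow_case_center below 0.026 m and linear speed of each of blue_case, yellow_case below 0.02 m/s and contact force between blue_case and work_table above 3.2 N and x of yellow_case_heel in the frame of white_stop between -0.005 and 0.004 m and y of yellow_case_center in the frame of white_stop between -0.018 and 0.018 m and angle between the x axis of yellow_case and the x axis of white_stop, either way round below 0.12 rad and contact force between yellow_case and work_table below 3.2 N) or (x of yellow_case_heel in the frame of red_stop between -0.005 and 0.004 m and y of yellow_case_center in the frame of red_stop between -0.018 and 0.018 m and angle between the x axis of yellow_case and the x axis of red_stop, either way round below 0.12 rad and angle between each of yellow_case, blue_case's own z axis and vertical below 0.03 rad and height (world z) of each of yellow_case_center, blue_case_center below 0.026 m and linear speed of each of yellow_case, blue_case below 0.02 m/s and contact force between yellow_case and work_table above 3.2 N and x of blue_case_heel in the frame of white_stop between -0.005 and 0.004 m and y of blue_case_center in the frame of white_stop between -0.018 and 0.018 m and angle between the x axis of blue_case and the x axis of white_stop, either way round below 0.12 rad and contact force between blue_case and work_table below 3.2 N))); the robot touches nothing.
It fails at once if a case is tipped by more than 20 degrees (angle between any of blue_case, yellow_case's own z axis and vertical above 0.35 rad).
It fails at once if a case is dropped or slammed on the table (more than 60 N) (contact force between any of blue_case, yellow_case and work_table above 60 N).
It fails at once if a case is rammed against a stop (more than 20 N) (contact force between any of blue_case, yellow_case and red_stop above 20 N or contact force between any of blue_case, yellow_case and white_stop above 20 N).
It fails at once if a bystander (hand crimper, calculator, hex key) is shifted by more than 20 mm (distance of any of the_hand_crimper, pocket_counter, hex_key from where it was at the start of the episode above 0.02 m).
It also fails if it takes over 72 s, if anything falls off the work surface, if the arm or the gripper's body presses on something with over 40 N, if the wrist force passes 120 N, or if a joint passes its speed limit or range.

## Working session

There is one attempt and no reset: what is moved stays moved. The work goes in short steps, Python scripts to look and compute and a shell command to move; the robot and the scene stay as the last step left them, time stands still between calls to the robot, and variables do not carry over. Pictures are saved under pics/ and viewed, and the job is handed in when it is done.

```bash
ls; mkdir -p pics
python3 - <<'E'
from rig import observe,cams,order,env
import cv2,json
s=observe()
for k,v in s.items(): print(k,v)
for n in("top","side"):
    p=cams.camera_params(n); print(n,p)
    im=cams.snapshot(n); cv2.imwrite(f"pics/{n}0.png",im[:,:,::-1])
print(env.tcp_to_grasp)
E
```

```text
pics
t 0.0
qpos [ 1.23584733e+00  8.79690894e-02  1.37219835e+00  7.41233462e-06
  1.68359413e+00 -1.03080349e-01]
qvel [ 0.00167219 -0.0005108  -0.00048086 -0.00036279  0.00085903  0.00043064]
joint_efforts [-1.70224961e-03 -3.40172982e+01 -3.02425504e+01  7.16380868e-02
  3.28453572e-02 -1.47696855e-04]
eef_pos [126.18330333 534.72011458 174.02490561]
eef_rot [ 1.15674314e-01  9.93286604e-01 -1.05775130e-03 -2.39212827e-04]
contact_force [ 0.5024558  -0.83603055  0.27682576]
wrist_torque [-0.0308017   0.06097647 -0.0042603 ]
grip_width 0.9998141384901229
top {'mtx': array([[596.17340593,   0.        , 323.65379491],
       [  0.        , 596.17340593, 247.64535998],
       [  0.        ,   0.        ,   1.        ]]), 'origin': array([  19.2397094 , -292.65401377, 1686.63028234]), 'orientation': array([ 0.12078399, -0.09018486, -0.59815233,  0.78707795])}
side {'mtx': array([[469.84108661,   0.        , 321.51863813],
       [  0.        , 469.84108661, 242.13178802],
       [  0.        ,   0.        ,   1.        ]]), 'origin': array([  630.84699603, -1393.9849925 ,   187.37494812]), 'orientation': array([0.5699953 , 0.00616836, 0.00215943, 0.82162196])}
18.8
```

View pics/top0.png

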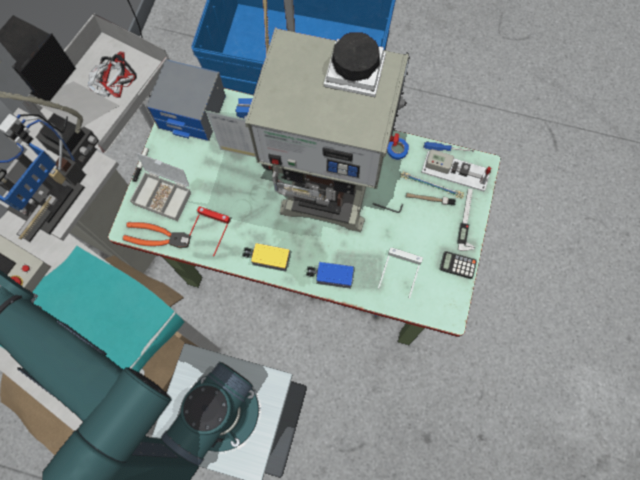

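View pics/side0.png

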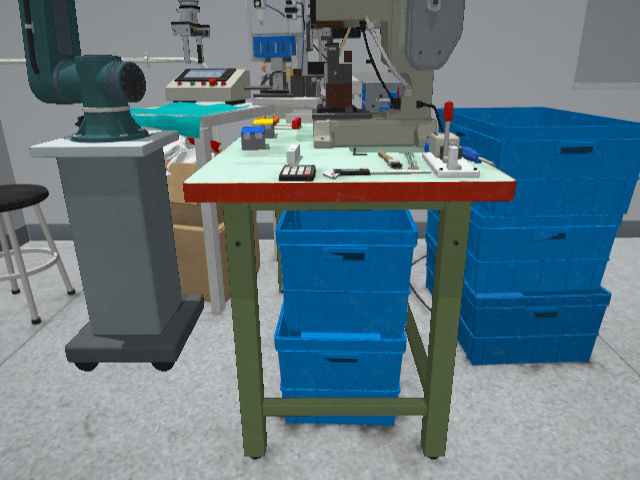

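The top view shows the yellow case near (270,256), the blue one near (335,274), the red stop near (213,214) and the white stop near (405,255). I'll enlarge those areas.

```bash
cat > h.py <<'E'
import numpy as np,cv2
from scipy.spatial.transform import Rotation as R
from rig import observe,cams,order,env
def crop(im,x,y,w,h,k,fn):
    cv2.imwrite(fn,cv2.resize(im[y:y+h,x:x+w,::-1],None,fx=k,fy=k,interpolation=cv2.INTER_CUBIC))
def ray(n,u,v,z):
    p=cams.camera_params(n);K=p["mtx"]
    d=np.array([(u-K[0,2])/K[0,0],-(v-K[1,2])/K[1,1],-1.])
    d=R.from_quat(p["orientation"]).apply(d);o=p["origin"]
    return o+d*(z-o[2])/d[2]
def proj(n,P):
    p=cams.camera_params(n);K=p["mtx"]
    c=R.from_quat(p["orientation"]).inv().apply(np.atleast_2d(P)-p["origin"])
    return np.c_[K[0,0]*c[:,0]/-c[:,2]+K[0,2],K[1,1]*-c[:,1]/-c[:,2]+K[1,2]]
E
python3 - <<'E'
from h import *
im=cv2.imread("pics/top0.png")[:,:,::-1]
crop(im,235,235,130,65,6,"pics/c1.png")
crop(im,180,195,70,70,8,"pics/c2.png")
crop(im,370,240,70,70,8,"pics/c3.png")
E
```

```text
(no output)
```

View pics/c1.png

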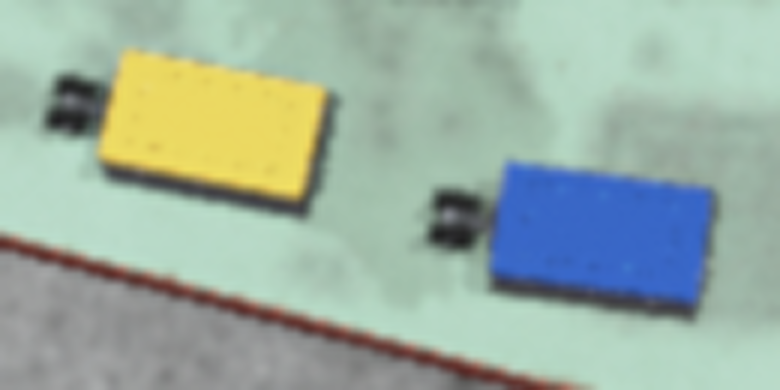

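View pics/c2.png

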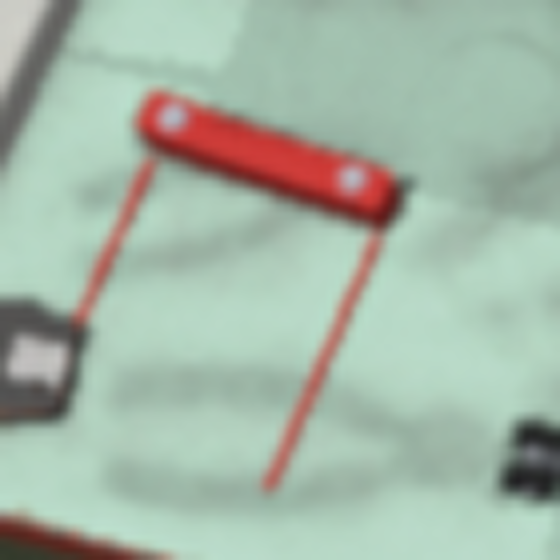

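View pics/c3.png

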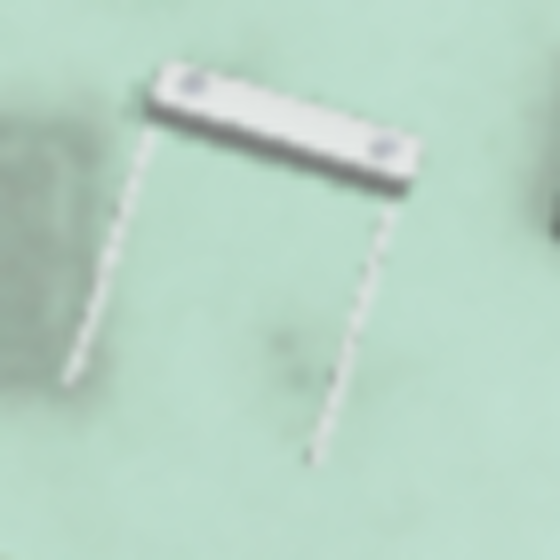

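```bash
cat > fit.py <<'E'
from h import *
from scipy.optimize import least_squares
def px(pts,k,ox,oy): return (np.array(pts,float)+.5)/k-.5+[ox,oy]
def fitpose(L,uv,g,mask=None,cam="top"):
    # L local pts, mask entries nan in L[:,0] => free? (not used)
    L=np.array(L,float)
    def W(p):
        c,s=np.cos(p[2]),np.sin(p[2])
        return np.c_[p[0]+c*L[:,0]-s*L[:,1],p[1]+s*L[:,0]+c*L[:,1],L[:,2]]
    r=least_squares(lambda p:(proj(cam,W([p[0],p[1],p[2]/100]))-uv).ravel(),[g[0],g[1],g[2]*100])
    p=r.x;p[2]/=100
    return p,np.round(r.fun,2)
lid=[[-50,28,45],[50,28,45],[50,-28,45],[-50,-28,45]]
E
python3 - <<'E'
from fit import *
y=px([[125,50],[330,88],[305,204],[98,162]],6,235,235)
b=px([[507,160],[715,190],[697,306],[490,275]],6,235,235)
for n,q in(("Y",y),("B",b)):
    print(n,fitpose(lid,q,[450,0,-1.57]))
    print([np.round(ray("top",*u,45),0)[:2].tolist() for u in q])
for n,l,r,le,re,off,fe in(("red",(153,160),(380,232),(80,318),(268,490),(180,195),0),("white",(152,125),(393,203),(70,380),(315,460),(370,240),0)):
    q=px([l,r,le,re],8,*off)
    w=np.array([ray("top",*u,0)[:2] for u in q]);print(n,np.round(w,1).tolist())
    d=w[[0,1]]-w[[2,3]];print(np.arctan2(d[:,1],d[:,0]),np.linalg.norm(d,axis=1),np.linalg.norm(w[0]-w[1]))
    e=w[0]-w[1];print("yaw from e",np.arctan2(e[1],e[0])-np.pi/2, (w[0]+w[1])/2)
# white front top edge, ends
q=px([(150,97),(405,178)],8,370,240);print(np.round([ray("top",*u,30)[:2] for u in q],1))
# screw-ish / bar top
q=px([(172,117),(353,178)],8,180,195);print(np.round([ray("top",*u,30)[:2] for u in q],1))
q=px([(193,82),(384,147)],8,370,240);print(np.round([ray("top",*u,30)[:2] for u in q],1))
E
```

```text
Y (array([448.01055153,  -9.89219584,  -1.49635636]), array([ 0.19,  0.29, -0.2 ,  0.4 , -0.2 , -0.55,  0.21, -0.12]))
[[473.0, 43.0], [481.0, -58.0], [422.0, -63.0], [416.0, 38.0]]
B (array([ 446.70649432, -202.70275441,   -1.45083079]), array([ 0.01,  0.19, -0.06,  0.25,  0.24, -0.22, -0.19, -0.21]))
[[469.0, -150.0], [481.0, -249.0], [424.0, -255.0], [412.0, -157.0]]
red [[525.3, 244.1], [520.8, 152.5], [458.5, 249.7], [413.7, 160.5]]
[-0.08400433 -0.07508588] [ 67.04883798 107.38008736] 91.72769637171808
yaw from e -0.048976849417082136 [523.06320299 198.28762653]
white [[554.2, -338.2], [548.8, -430.5], [452.3, -332.4], [447.2, -424.8]]
[-0.0567978  -0.05605813] [101.98293316 101.70332053] 92.43347217171357
yaw from e -0.05833073025342039 [ 551.45821209 -384.31386391]
[[ 554.8 -334.2]
 [ 549.7 -430.1]]
[[534.3 233.3]
 [529.4 160.9]]
[[ 564.5 -347.9]
 [ 559.  -420.2]]
```

```bash
cat > plan.py <<'E'
from h import *
import sys
def yaw_of(q):
    y=R.from_quat(q).apply([0,1,0]); return np.arctan2(y[1],y[0])
def plan(target,yaw,nt,nr=None,start=None):
    """rows to target TCP (mm), tool-y yaw (rad), tool down"""
    s=observe(); P=np.array(s["eef_pos"] if start is None else start[0]); 
    Rc=R.from_quat(s["eef_rot"]) if start is None else R.from_euler('z',start[1])*R.from_matrix([[1,0,0],[0,1,0],[0,0,1]])
    nr=nr or nt
    # target frame: y=(cos,sin,0), z down, x=y x z
    y=np.array([np.cos(yaw),np.sin(yaw),0]);z=np.array([0,0,-1.]);x=np.cross(y,z)
    Rt=R.from_matrix(np.c_[x,y,z]); rv=(Rc.inv()*Rt).as_rotvec()
    d=(np.array(target)-P)/nt
    for i in range(max(nt,nr)):
        l=Rc.inv().apply(d)/50 if i<nt else np.zeros(3)
        r=rv/nr/np.radians(60) if i<nr else np.zeros(3)
        print(np.round(l,3).tolist(),np.round(r,3).tolist())
        if i<nr: Rc=Rc*R.from_rotvec(rv/nr)
def st():
    s=observe();print("t%.2f"%s["t"],np.round(s["eef_pos"],1),"yaw %.2fdeg"%np.degrees(yaw_of(s["eef_rot"])),"tilt",np.round(R.from_quat(s["eef_rot"]).apply([0,0,1]),3),"F",np.round(s["contact_force"],2),"g %.3f"%s["grip_width"])
E
python3 - <<'E'
from plan import *
st()
k=np.array([446.7,-202.7])-72*np.array([np.cos(-1.451),np.sin(-1.451)]);print(k)
plan([*k,110],-1.451+np.pi/2,16,9)
for b in ([448,-9.9,-1.496],[446.7,-202.7,-1.451]):
  kk=np.array(b[:2])-72*np.array([np.cos(b[2]),np.sin(b[2])]); print(kk,(proj("top",[[*kk,36]])-[235,235]+.5)*6-.5)
E
```

```text
t0.10 [126.2 534.8 174.1] yaw 76.72deg tilt [-0.001 -0.002 -1.   ] F [ 0.12 -1.    1.2 ] g 1.001
[ 438.09528027 -131.21602419]
[-0.571, -0.72, 0.081] [-0.0, 0.0, 0.129]
[-0.663, -0.637, 0.081] [-0.0, 0.0, 0.129]
[-0.743, -0.541, 0.081] [-0.0, 0.0, 0.129]
[-0.809, -0.436, 0.081] [-0.0, 0.0, 0.129]
[-0.861, -0.323, 0.081] [-0.0, 0.0, 0.129]
[-0.896, -0.204, 0.081] [-0.0, 0.0, 0.129]
[-0.916, -0.081, 0.08] [-0.0, 0.0, 0.129]
[-0.918, 0.043, 0.08] [-0.0, 0.0, 0.129]
[-0.904, 0.167, 0.08] [-0.0, 0.0, 0.129]
[-0.873, 0.288, 0.08] [0.0, 0.0, 0.0]
[-0.873, 0.288, 0.08] [0.0, 0.0, 0.0]
[-0.873, 0.288, 0.08] [0.0, 0.0, 0.0]
[-0.873, 0.288, 0.08] [0.0, 0.0, 0.0]
[-0.873, 0.288, 0.08] [0.0, 0.0, 0.0]
[-0.873, 0.288, 0.08] [0.0, 0.0, 0.0]
[-0.873, 0.288, 0.08] [0.0, 0.0, 0.0]
[442.61968443  61.89869222] [[ 70.5083181 103.2384935]]
[ 438.09528027 -131.21602419] [[452.72746209 215.3788622 ]]
```

```bash
python3 -m jog '{"linear":[[-0.57,-0.72,0.08],[-0.66,-0.64,0.08],[-0.74,-0.54,0.08],[-0.81,-0.44,0.08],[-0.86,-0.32,0.08],[-0.9,-0.2,0.08],[-0.92,-0.08,0.08],[-0.92,0.04,0.08]],"rotation":[[0,0,0.13],[0,0,0.13],[0,0,0.13],[0,0,0.13],[0,0,0.13],[0,0,0.13],[0,0,0.13],[0,0,0.13]]}' 94
python3 - <<'E'
from plan import *
st()
plan([438.1,-131.2,110],-1.451+np.pi/2,8,1)
E
```

```text
t: 0.9
eef_pos: [281.6, 199.9, 142.7]
eef_rot: [0.615, 0.788, 0.0, 0.0]
contact_force: [1.6, -0.1, 0.2]
grip_width: 1.004
t0.90 [281.6 199.9 142.7] yaw 14.04deg tilt [ 0.  0. -1.] F [ 1.57 -0.14  0.17] g 1.004
[-0.898, 0.179, 0.082] [0.0, 0.0, 0.12]
[-0.869, 0.29, 0.082] [0.0, 0.0, 0.0]
[-0.869, 0.29, 0.082] [0.0, 0.0, 0.0]
[-0.869, 0.29, 0.082] [0.0, 0.0, 0.0]
[-0.869, 0.29, 0.082] [0.0, 0.0, 0.0]
[-0.869, 0.29, 0.082] [0.0, 0.0, 0.0]
[-0.869, 0.29, 0.082] [0.0, 0.0, 0.0]
[-0.869, 0.29, 0.082] [0.0, 0.0, 0.0]
```

```bash
python3 -m jog '{"linear":[[-0.9,0.18,0.08],[-0.87,0.29,0.08],[-0.87,0.29,0.08],[-0.87,0.29,0.08],[-0.87,0.29,0.08],[-0.87,0.29,0.08],[-0.87,0.29,0.08],[-0.8,0.27,0.08]],"rotation":[[0,0,0.12],[0,0,0],[0,0,0],[0,0,0],[0,0,0],[0,0,0],[0,0,0],[0,0,0]]}'
python3 - <<'E'
from plan import *
im=cams.snapshot("top"); crop(im,255,200,150,112,5,"pics/p1.png")
st()
plan([438.1,-131.2,6.2],-1.451+np.pi/2,6,1)
E
```

```text
t: 1.7
eef_pos: [438.6, -128.0, 110.5]
eef_rot: [0.662, 0.749, 0.0, -0.0]
contact_force: [0.5, 1.0, -0.0]
grip_width: 1.0
t1.75 [ 440.3 -133.2  109.3] yaw 6.83deg tilt [-0.001 -0.004 -1.   ] F [ 2.38 -3.62  0.02] g 1.000
[0.009, -0.006, 0.344] [-0.001, 0.004, -0.0]
[0.008, -0.007, 0.344] [0.0, 0.0, 0.0]
[0.008, -0.007, 0.344] [0.0, 0.0, 0.0]
[0.008, -0.007, 0.344] [0.0, 0.0, 0.0]
[0.008, -0.007, 0.344] [0.0, 0.0, 0.0]
[0.008, -0.007, 0.344] [0.0, 0.0, 0.0]
```

View pics/p1.png

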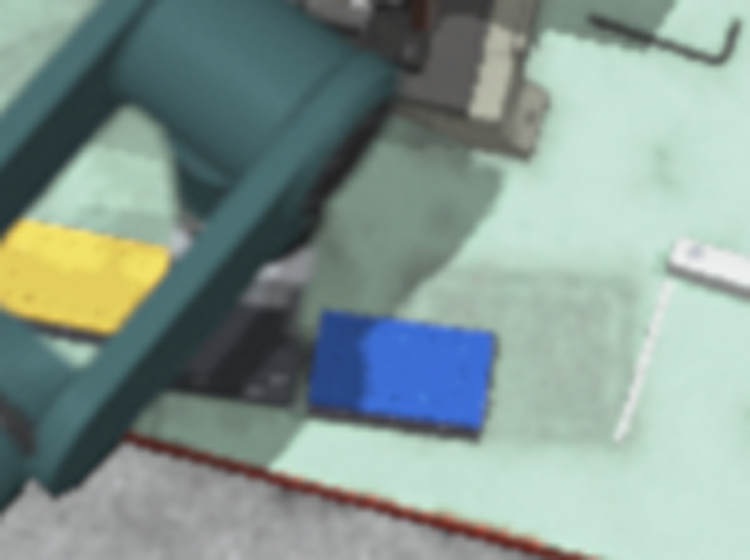

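The blue lid, crop (310–495, 310–440), hasn't moved, and the hand hides its knob as expected. Going down.

```bash
python3 -m jog '{"linear":[[0.02,-0.02,0.34],[0.01,-0.02,0.34],[0,0,0.34],[0,0,0.34],[0,0,0.34],[0,0,0.24],[0,0,0],[0,0,0]],"rotation":[[0,0,0],[0,0,0],[0,0,0],[0,0,0],[0,0,0],[0,0,0],[0,0,0],[0,0,0]]}' 60
python3 -c "
from plan import *
st();plan([438.1,-131.2,6.2],-1.451+np.pi/2,1,1)"
```

```text
t: 2.55
eef_pos: [436.3, -124.6, 14.3]
eef_rot: [0.662, 0.75, 0.0, -0.0]
contact_force: [0.8, 0.2, 0.4]
grip_width: 0.643
t2.55 [ 436.3 -124.6   14.3] yaw 7.12deg tilt [-0.  0. -1.] F [0.81 0.22 0.4 ] g 0.643
[-0.135, 0.02, 0.162] [-0.0, -0.0, 0.004]
```

```bash
python3 -m jog '{"linear":[[-0.07,0.01,0.08],[-0.07,0.01,0.08],[0,0,0],[0,0,0],[0,0,0],[0,0,0],[0,0,0],[0,0,0]],"rotation":[[0,0,0],[0,0,0],[0,0,0],[0,0,0],[0,0,0],[0,0,0],[0,0,0],[0,0,0]]}' 32
python3 -c "
from plan import *
im=cams.snapshot('side'); crop(im,220,100,100,75,8,'pics/s1.png')
for i in range(4):
  cams.snapshot('side');st()
plan([438.1,-131.2,6.2],-1.451+np.pi/2,1,1)"
```

```text
t: 3.35
eef_pos: [438.2, -131.4, 6.2]
eef_rot: [0.662, 0.75, 0.0, 0.0]
contact_force: [0.0, 0.5, -0.3]
grip_width: 0.342
t3.45 [ 438.1 -131.5    6.2] yaw 7.12deg tilt [ 0.  0. -1.] F [0.83 0.74 0.79] g 0.341
t3.50 [ 438.1 -131.5    6.2] yaw 7.12deg tilt [ 0.  0. -1.] F [ 0.01 -0.29  0.39] g 0.343
t3.55 [ 438.1 -131.5    6.2] yaw 7.12deg tilt [ 0.  0. -1.] F [-0.65 -0.38  0.29] g 0.339
t3.60 [ 438.1 -131.5    6.2] yaw 7.12deg tilt [ 0.  0. -1.] F [-0.63 -0.3   0.23] g 0.343
[0.006, 0.001, -0.001] [0.0, -0.0, 0.004]
```

View pics/s1.png

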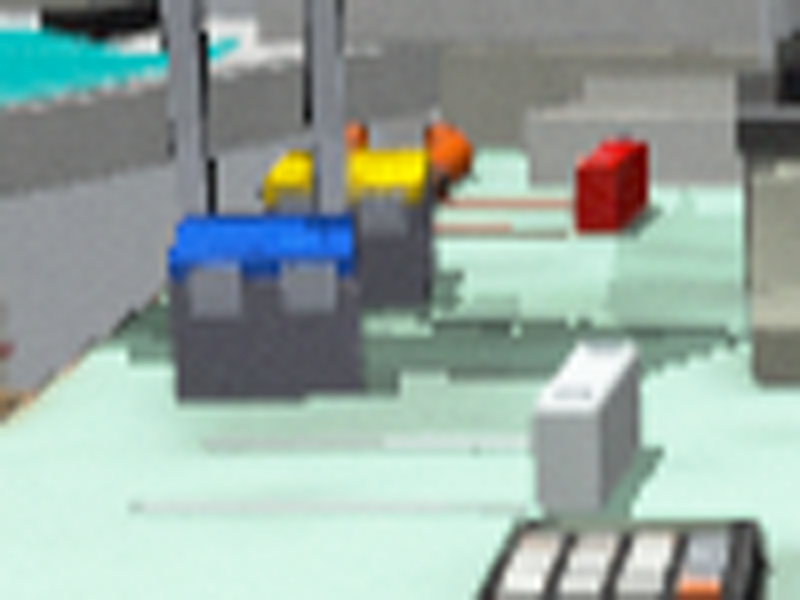

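The fingers stand on both sides of the blue case's knob end, at crop columns about 190 and 330. Next I'll pinch and then lift.

```bash
python3 -m jog '{"linear":[[0,0,0],[0,0,0],[0,0,0],[0,0,0],[0,0,0],[0,0,0],[0,0,0],[0,0,0]],"rotation":[[0,0,0],[0,0,0],[0,0,0],[0,0,0],[0,0,0],[0,0,0],[0,0,0],[0,0,0]]}' 15
python3 -m jog '{"linear":[[-0.01,0,-0.04],[-0.01,0,-0.04],[-0.01,0,-0.04],[-0.01,0,-0.04],[-0.01,0,-0.04],[-0.01,0,-0.02],[0,0,0],[0,0,0]],"rotation":[[0,0,0],[0,0,0],[0,0,0],[0,0,0],[0,0,0],[0,0,0],[0,0,0],[0,0,0]]}'
python3 -c "
from plan import *
im=cams.snapshot('side'); crop(im,220,100,100,75,8,'pics/s2.png')
F=[]
for i in range(10):
  cams.snapshot('side');F.append(observe()['contact_force'])
st();print(np.mean(F,0),np.std(F,0))"
```

```text
t: 4.4
eef_pos: [438.1, -131.5, 6.2]
eef_rot: [0.662, 0.75, 0.0, 0.0]
contact_force: [0.7, -0.3, -0.6]
grip_width: 0.16
t: 5.2
eef_pos: [438.5, -134.5, 17.1]
eef_rot: [0.662, 0.75, 0.0, -0.0]
contact_force: [0.1, 0.4, 0.1]
grip_width: 0.159
t5.75 [ 438.5 -134.5   17.1] yaw 7.12deg tilt [ 0.  0. -1.] F [0.28 0.3  0.58] g 0.160
[ 0.15706593 -0.08438329  0.01954524] [0.33616818 0.45264104 0.48800296]
```

View pics/s2.png

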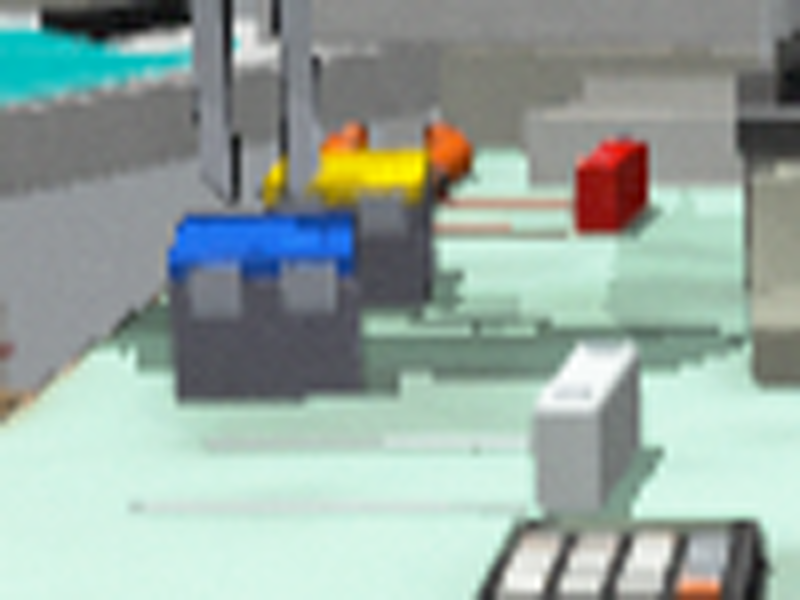

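```bash
python3 -c "
from plan import *
im=cams.snapshot('side'); crop(im,225,20,66,110,5,'pics/s3.png')
print(proj('side',[[438.5,-134.5,17.1],[438.5,-134.5,36],[438.5,-134.5,100],[438,-131,25]]))
im=cams.snapshot('top'); crop(im,255,200,150,112,5,'pics/p2.png')"
```

```text
[[254.28001057 135.83822072]
 [253.86456825 128.53421348]
 [252.42410688 103.20906017]
 [254.11004656 132.62086608]]
```

View pics/s3.png

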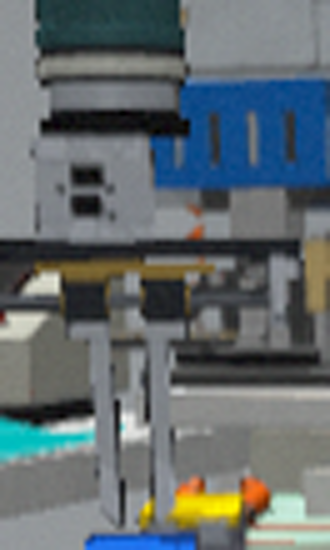

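View pics/p2.png

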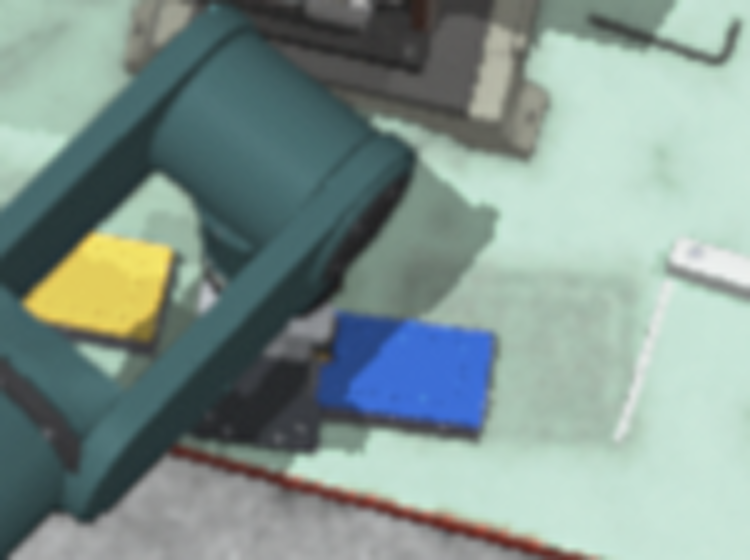

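```bash
python3 -c "
from plan import *
b=np.array([446.7,-202.7]);a=-1.451;c,s=np.cos(a),np.sin(a)
for L in [(-50,28,45),(-50,-28,45),(50,28,45),(50,-28,45),(50,28,0),(50,-28,0)]:
  P=[b[0]+c*L[0]-s*L[1],b[1]+s*L[0]+c*L[1],L[2]]
  uv=proj('side',P)[0];print(L,uv,(uv-[220,100])*8)
st()
for z in (17,25,36,45,60,114,140):print(z,(proj('side',[438.5,-134.5,z])[0]-[220,100])*8,proj('top',[438.5,-134.5,z]))
print(cams.camera_params('side')['orientation'])
"
```

```text
(-50, 28, 45) [264.37508068 125.63732347] [355.00064547 205.09858778]
(-50, -28, 45) [242.5288761  126.08589631] [180.23100884 208.68717051]
(50, 28, 45) [264.19597042 130.4996552 ] [353.56776335 243.99724157]
(50, -28, 45) [240.52982509 131.00978183] [164.23860068 248.07825465]
(50, 28, 0) [265.1306348  149.41572627] [361.04507837 395.32581019]
(50, -28, 0) [241.79779955 150.01161652] [174.38239642 400.09293219]
t5.85 [ 438.5 -134.5   17.2] yaw 7.12deg tilt [ 0.  0. -1.] F [-0.89 -0.62 -0.19] g 0.158
17 [274.25757517 287.01327371] [[311.32597168 272.35775771]]
25 [272.85519924 262.35771117] [[311.26419709 271.64077015]]
36 [270.91654602 228.27370784] [[311.17835547 270.6444483 ]]
45 [269.32135885 200.22827716] [[311.10733274 269.82012215]]
60 [266.64450074 153.1656877 ] [[310.98735294 268.42757502]]
114 [256.81504615 -19.64869642] [[310.53801811 263.21236478]]
140 [ 251.97175041 -104.80003033] [[310.31140662 260.58219577]]
[0.5699953  0.00616836 0.00215943 0.82162196]
```

```bash
python3 -c "
from plan import *
im=cv2.imread('pics/side0.png')[:,:,::-1]; crop(im,150,0,80,75,8,'pics/s4.png')
for z in (174,193,271):
  for dy in (-47,0,47):
    print(z,dy,(proj('side',[126.2+.23*dy,534.8+.973*dy,z])[0]-[150,0])*8)
"
```

```text
174 -47 [323.04560172 570.84438084]
174 0 [371.04362985 569.74075971]
174 47 [416.83839049 568.68779842]
193 -47 [318.78861192 527.87364281]
193 0 [367.0633324  527.77909255]
193 47 [413.11413127 527.68889804]
271 -47 [300.97161149 348.02598209]
271 0 [350.41201779 352.23519632]
271 47 [397.54074207 356.24760059]
```

View pics/s4.png

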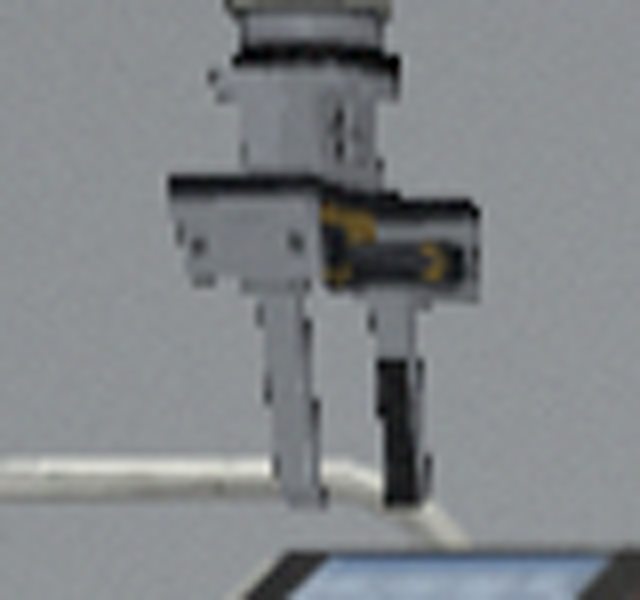

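```bash
python3 -c "
from plan import *
s=cams.snapshot('top');crop(s,285,240,50,56,10,'pics/p3.png')
for z in (100,114,142,170):
  print(z,[np.round(ray('top',*((np.array(p)+.5)/5-.5+[255,200]),z)[:2],1) for p in ((318,450),(195,440))])
Rt=R.from_quat(observe()['eef_rot'])
for z in (114,142):
  for sx in(-37.5,37.5):
    P=np.array([438.5,-134.5,0])+Rt.apply([sx,-88.5,0]);P[2]=z;print(z,P.round(1),(proj('top',P)[0]-[285,240]+.5)*10-.5)
"
```

```text
100 [array([ 375.9, -173.8]), array([ 363.3, -107.5])]
114 [array([ 372.7, -174.8]), array([ 360.3, -109.1])]
142 [array([ 366.4, -176.9]), array([ 354.2, -112.4])]
170 [array([ 360.2, -179. ]), array([ 348.1, -115.7])]
114 [ 355.3 -182.7  114. ] [347.10880524 568.84308458]
114 [ 346.  -108.3  114. ] [ 72.47590282 529.12557185]
142 [ 355.3 -182.7  142. ] [346.09830076 545.60648719]
142 [ 346.  -108.3  142. ] [ 66.83129674 505.26920603]
```

View pics/p3.png

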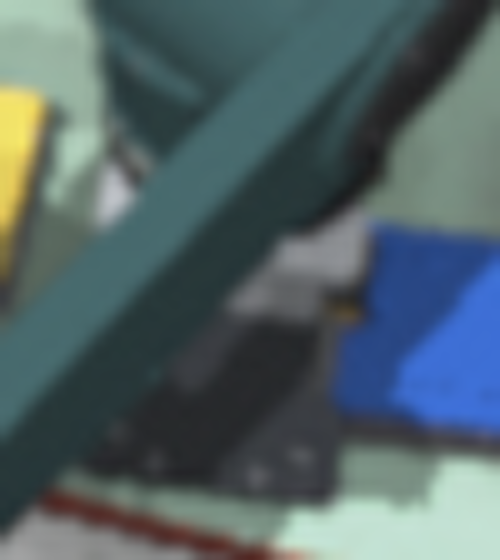

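The tips stand about 28 mm higher in the side view than the TCP reading says. The start picture shows the same: tips at crop row 503, predicted 570. So the fingers closed above the knob. I'll open, go lower in steps and watch the force.

```bash
python3 -m jog '{"linear":[[0,0,-0.1],[0.06,0,0],[0,0,0],[0,0,0],[0,0,0],[0,0,0],[0,0,0],[0,0,0]],"rotation":[[0,0,0],[0,0,0],[0,0,0],[0,0,0],[0,0,0],[0,0,0],[0,0,0],[0,0,0]]}' 56
python3 -c "
from plan import *
im=cams.snapshot('side'); crop(im,220,60,100,75,8,'pics/s5.png')
st()
p=observe()['eef_pos']
for z in (0,15,28,40,60):
  for dy in(-28,0,28): print(z,dy,(proj('side',p+[dy*.992,dy*.124,z])[0]-[220,60])*8)"
```

```text
t: 6.7
eef_pos: [438.1, -131.5, 22.1]
eef_rot: [0.662, 0.75, 0.0, -0.0]
contact_force: [-0.7, 0.4, 0.4]
grip_width: 0.594
t6.75 [ 438.1 -131.5   22.1] yaw 7.12deg tilt [-0.  0. -1.] F [ 0.44  0.25 -0.23] g 0.598
0 -28 [187.83024339 592.07500348]
0 0 [273.39990386 590.12473517]
0 28 [358.57086564 588.18355384]
15 -28 [184.82394418 545.62079274]
15 0 [270.76381172 543.77118372]
15 28 [356.30156022 541.93022915]
28 -28 [182.19771902 505.03959684]
28 0 [268.46103272 503.27867477]
28 28 [354.31922737 501.52602253]
40 -28 [179.75620093 467.31254845]
40 0 [266.3202481  465.63470617]
40 28 [352.47637707 463.96477043]
60 -28 [175.64959822 403.85612772]
60 0 [262.71955321 402.31939449]
60 28 [349.37685987 400.78994426]
```

View pics/s5.png

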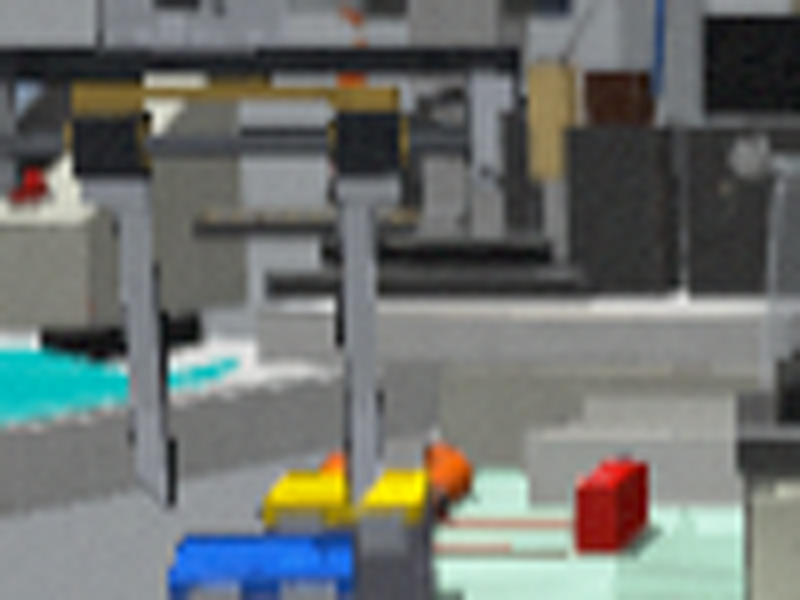

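The left tip is at crop (170,505), which is exactly the TCP reading plus 28 mm. So I'll lower to a reading of about -21.

```bash
python3 -m jog '{"linear":[[0,0.04,0.2],[0,0,0.2],[0,0,0.1],[0,0,0.1],[0,0,0],[0,0,0],[0,0,0],[0,0,0]],"rotation":[[0,0,0],[0,0,0],[0,0,0],[0,0,0],[0,0,0],[0,0,0],[0,0,0],[0,0,0]]}' 56
python3 -m jog '{"linear":[[0,0,0.06],[0,0,0.05],[0,0,0.05],[0,0,0.05],[0,0,0],[0,0,0],[0,0,0],[0,0,0]],"rotation":[[0,0,0],[0,0,0],[0,0,0],[0,0,0],[0,0,0],[0,0,0],[0,0,0],[0,0,0]]}' 40
python3 -c "
from plan import *
im=cams.snapshot('side'); crop(im,220,60,100,75,8,'pics/s6.png')
st()"
```

```text
t: 7.55
eef_pos: [440.4, -131.4, -7.4]
eef_rot: [0.662, 0.75, 0.0, 0.0]
contact_force: [-0.2, 0.1, -0.3]
grip_width: 0.594
t: 8.35
eef_pos: [440.2, -131.3, -18.2]
eef_rot: [0.662, 0.75, 0.0, 0.0]
contact_force: [0.2, 0.2, 0.4]
grip_width: 0.425
t8.40 [ 440.2 -131.3  -18.2] yaw 7.12deg tilt [ 0. -0. -1.] F [-0.04  0.58  0.13] g 0.426
```

View pics/s6.png

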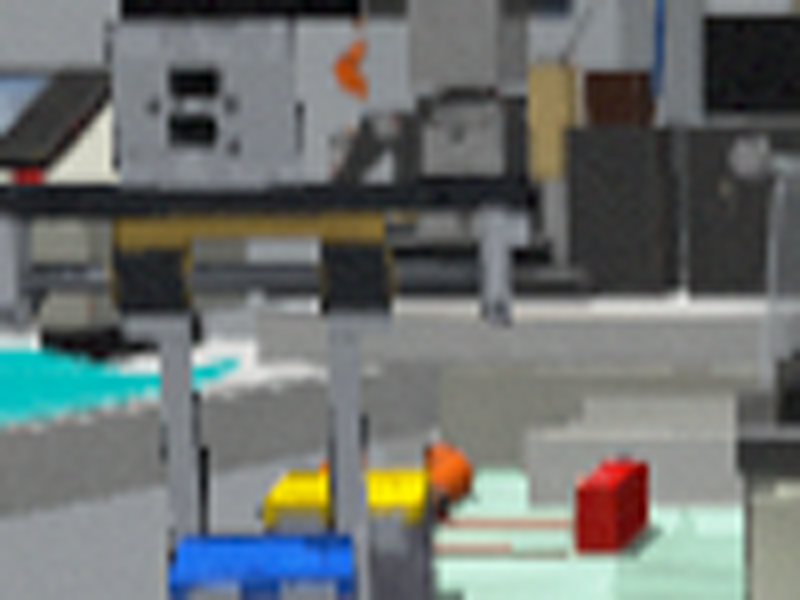

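Both fingers straddle the knob column (inner edges at crop columns 205 and 330). Pinching now.

```bash
python3 -m jog '{"linear":[[0,-0.02,0.04],[0,0,0.02],[0,0,0],[0,0,0],[0,0,0],[0,0,0],[0,0,0],[0,0,0]],"rotation":[[0,0,0],[0,0,0],[0,0,0],[0,0,0],[0,0,0],[0,0,0],[0,0,0],[0,0,0]]}' 15
python3 -c "
from plan import *
F=[]
for i in range(8):
  cams.snapshot('side');F.append(observe()['contact_force'])
st();print(np.mean(F,0),np.std(F,0))"
```

```text
t: 9.2
eef_pos: [439.0, -131.3, -21.5]
eef_rot: [0.662, 0.75, -0.0, -0.0]
contact_force: [1.3, 0.5, -2.6]
grip_width: 0.267
t9.60 [ 439.  -131.3  -21.4] yaw 7.12deg tilt [-0.  0. -1.] F [-0.14  0.16 -2.  ] g 0.265
[ 0.46792503  0.26711182 -2.67493389] [0.47086689 0.44459801 0.67416875]
```

Gripped at 25 mm, the width over the knob flats. Raising.

```bash
python3 -m jog '{"linear":[[-0.01,0,-0.04],[-0.01,0,-0.04],[-0.01,0,-0.04],[-0.01,0,-0.04],[-0.01,0,-0.04],[-0.01,0,-0.02],[0,0,0],[0,0,0]],"rotation":[[0,0,0],[0,0,0],[0,0,0],[0,0,0],[0,0,0],[0,0,0],[0,0,0],[0,0,0]]}'
python3 -c "
from plan import *
im=cams.snapshot('side'); crop(im,220,60,100,75,8,'pics/s7.png')
F=[]
for i in range(14):
  cams.snapshot('side');F.append(observe()['contact_force'])
st();print(np.mean(F,0),np.std(F,0))"
```

```text
t: 10.4
eef_pos: [439.5, -134.2, -10.4]
eef_rot: [0.662, 0.75, 0.0, -0.0]
contact_force: [0.6, 1.9, -2.6]
grip_width: 0.263
t11.15 [ 439.5 -134.2  -10.4] yaw 7.12deg tilt [-0.  0. -1.] F [ 0.14  3.07 -1.27] g 0.263
[ 0.12678184  1.8668423  -1.86033442] [0.53178295 0.56650081 0.57324005]
```

View pics/s7.png

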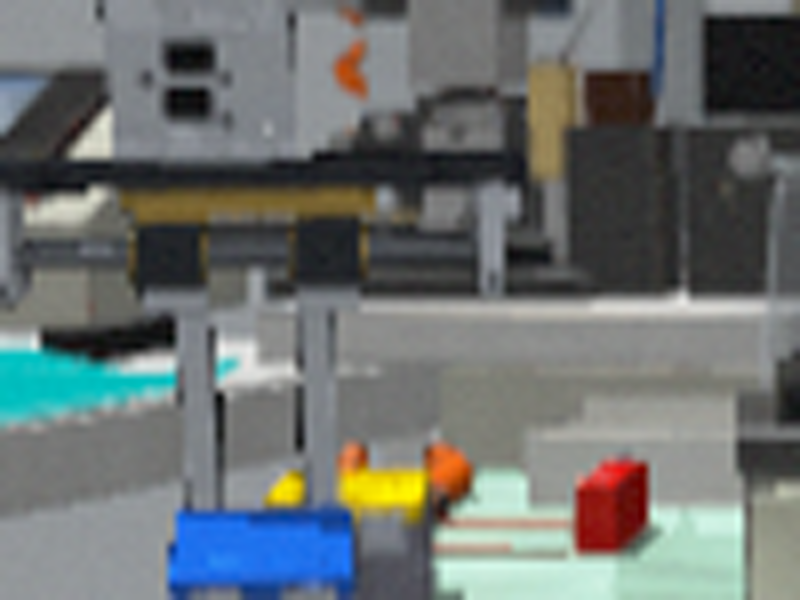

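Blue's knob end is up: the lid's back edge is at row 510, from 535. The knob load (about 1.9 N down plus 1.9 N sideways) fits the heavy case. Lowering and releasing, then on to yellow.

```bash
python3 -m jog '{"linear":[[0.01,0,0.04],[0.01,0,0.04],[0.01,0,0.04],[0.01,0,0.04],[0.01,0,0.03],[0.01,0,0.02],[0,0,0],[0,0,0]],"rotation":[[0,0,0],[0,0,0],[0,0,0],[0,0,0],[0,0,0],[0,0,0],[0,0,0],[0,0,0]]}'
python3 -m jog '{"linear":[[0,0,0],[0,0,0],[0,0,0],[0,0,0],[0,0,-0.3],[0,0,-0.5],[0,0,-0.5],[0,0,-0.3]],"rotation":[[0,0,0],[0,0,0],[0,0,0],[0,0,0],[0,0,0],[0,0,0],[0,0,0],[0,0,0]]}' 50
python3 -c "
from plan import *
st();a=-1.496
plan([442.6,61.9,60],a+np.pi/2,8,1)"
```

```text
t: 11.95
eef_pos: [439.2, -131.8, -20.8]
eef_rot: [0.662, 0.75, -0.0, 0.0]
contact_force: [-0.5, -0.2, -2.2]
grip_width: 0.263
t: 12.75
eef_pos: [440.2, -131.9, 61.4]
eef_rot: [0.662, 0.75, 0.0, 0.002]
contact_force: [0.3, -0.2, -0.1]
grip_width: 0.535
t12.75 [ 440.2 -131.9   61.4] yaw 7.12deg tilt [ 0.003 -0.001 -1.   ] F [ 0.26 -0.2  -0.12] g 0.535
[0.48, 0.066, 0.003] [0.003, 0.001, 0.047]
[0.483, 0.042, 0.004] [0.0, 0.0, 0.0]
[0.483, 0.042, 0.004] [0.0, 0.0, 0.0]
[0.483, 0.042, 0.004] [0.0, 0.0, 0.0]
[0.483, 0.042, 0.004] [0.0, 0.0, 0.0]
[0.483, 0.042, 0.004] [0.0, 0.0, 0.0]
[0.483, 0.042, 0.004] [0.0, 0.0, 0.0]
[0.483, 0.042, 0.004] [0.0, 0.0, 0.0]
```

```bash
python3 -m jog '{"linear":[[0.64,0.08,0],[0.64,0.06,0],[0.64,0.06,0],[0.64,0.06,0],[0.64,0.06,0],[0.64,0.06,0],[0,0,0],[0,0,0]],"rotation":[[0,0,0.05],[0,0,0],[0,0,0],[0,0,0],[0,0,0],[0,0,0],[0,0,0],[0,0,0]]}' 56
python3 -c "
from plan import *
im=cams.snapshot('side'); crop(im,220,60,100,75,8,'pics/s8.png')
im=cams.snapshot('top'); crop(im,230,200,150,112,5,'pics/p4.png')
st();a=-1.496
plan([442.6,61.9,0],a+np.pi/2,1,1)
p=observe()['eef_pos']
for z in (28,):
  for dy in(-28,0,28): print(z,dy,(proj('side',p+[dy*.997,dy*.07,z])[0]-[220,60])*8)"
```

```text
t: 13.55
eef_pos: [442.6, 61.6, 59.2]
eef_rot: [0.681, 0.733, -0.0, 0.0]
contact_force: [0.2, -0.5, -0.4]
grip_width: 0.597
t13.65 [442.6  60.7  59.2] yaw 4.08deg tilt [ 0.    -0.001 -1.   ] F [ 0.12 -0.6   0.73] g 0.594
[0.025, 0.001, 1.184] [0.0, 0.001, -0.003]
28 -28 [274.67388025 343.81323875]
28 0 [350.24812743 342.88935011]
28 28 [425.66230487 341.96741831]
```

View pics/s8.png

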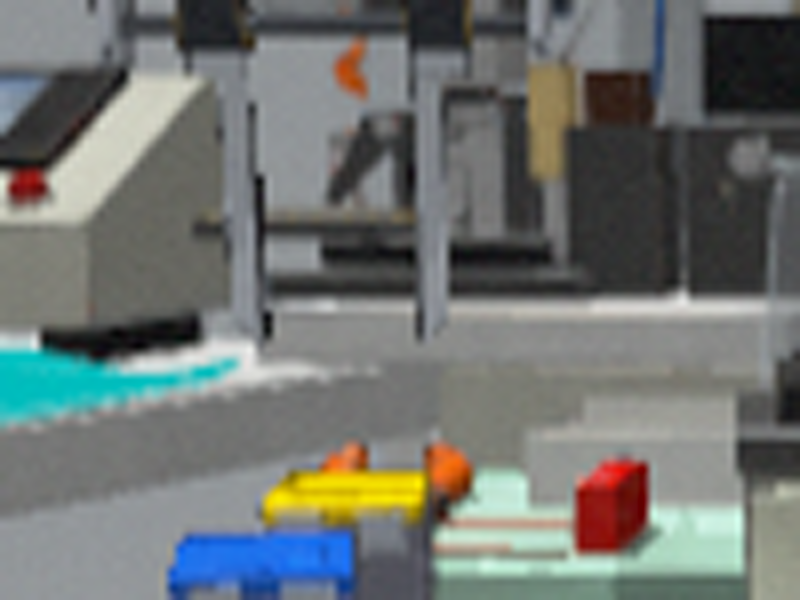

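View pics/p4.png

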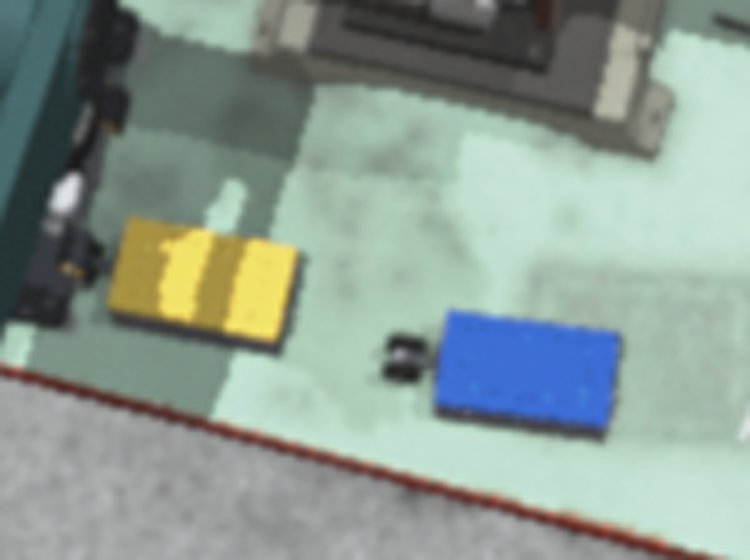

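Blue has stayed put, and the tips are where expected (inner edges at 268 and 418, row 338). Descending on yellow's knob.

```bash
python3 -m jog '{"linear":[[0.02,0.03,0.4],[0,0,0.4],[0,0,0.4],[0,0,0.2],[0,0,0.1],[0,0,0.1],[0,0,0],[0,0,0]],"rotation":[[0,0,0],[0,0,0],[0,0,0],[0,0,0],[0,0,0],[0,0,0],[0,0,0],[0,0,0]]}' 46
python3 -m jog '{"linear":[[0,0,0],[0,0,0],[0,0,0],[0,0,0],[0,0,0],[0,0,0],[0,0,0],[0,0,0]],"rotation":[[0,0,0],[0,0,0],[0,0,0],[0,0,0],[0,0,0],[0,0,0],[0,0,0],[0,0,0]]}' 15
python3 -m jog '{"linear":[[-0.01,0,-0.04],[-0.01,0,-0.04],[-0.01,0,-0.04],[-0.01,0,-0.04],[-0.01,0,-0.04],[-0.01,0,-0.02],[0,0,0],[0,0,0]],"rotation":[[0,0,0],[0,0,0],[0,0,0],[0,0,0],[0,0,0],[0,0,0],[0,0,0],[0,0,0]]}'
python3 -c "
from plan import *
im=cams.snapshot('side'); crop(im,220,60,100,75,8,'pics/s9.png')
F=[]
for i in range(14):
  cams.snapshot('side');F.append(observe()['contact_force'])
st();print(np.mean(F,0),np.std(F,0))"
```

```text
t: 14.45
eef_pos: [444.7, 62.6, -20.1]
eef_rot: [0.681, 0.732, 0.0, 0.0]
contact_force: [0.4, -0.1, 0.0]
grip_width: 0.485
t: 15.25
eef_pos: [444.4, 62.7, -20.5]
eef_rot: [0.681, 0.732, 0.0, 0.0]
contact_force: [-0.1, 0.3, 2.6]
grip_width: 0.264
t: 16.05
eef_pos: [444.1, 59.7, -9.9]
eef_rot: [0.681, 0.732, -0.0, -0.0]
contact_force: [0.8, -0.1, -0.9]
grip_width: 0.265
t16.80 [444.1  59.7  -9.9] yaw 4.12deg tilt [-0.  0. -1.] F [-0.2  -0.07 -1.22] g 0.265
[-0.2455714   0.44674752 -0.71799993] [0.48188941 0.35150052 0.39365   ]
```

View pics/s9.png

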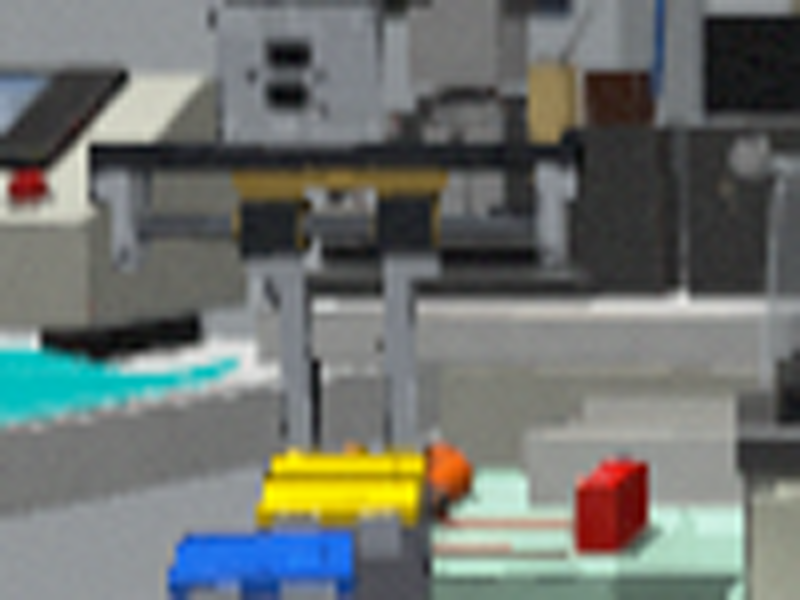

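Yellow is up too: its lid's back edge is at row 452, from 470. The load is only about 0.7 N, so yellow is light (about 2 N) and blue heavy (about 6 N). Lowering yellow and moving to its middle.

```bash
python3 -m jog '{"linear":[[0.01,0,0.04],[0.01,0,0.04],[0.01,0,0.04],[0.01,0,0.04],[0.01,0,0.03],[0.01,0,0.02],[0,0,0],[0,0,0]],"rotation":[[0,0,0],[0,0,0],[0,0,0],[0,0,0],[0,0,0],[0,0,0],[0,0,0],[0,0,0]]}'
python3 -m jog '{"linear":[[0,0,0],[0,0,0],[0,0,0],[0,0,0],[0,0,-0.3],[0,0,-0.5],[0,0,-0.5],[0,0,-0.3]],"rotation":[[0,0,0],[0,0,0],[0,0,0],[0,0,0],[0,0,0],[0,0,0],[0,0,0],[0,0,0]]}' 50
python3 -m jog '{"linear":[[0,0,0],[0,0,0],[0,0,0],[0.5,0,0],[0.8,0,0],[0.9,0,0],[0.9,0,0],[0.9,0,0]],"rotation":[[0,0,0],[0,0,0],[0,0,0],[0,0,0],[0,0,0],[0,0,0],[0,0,0],[0,0,0]]}' 76
python3 -c "
from plan import *
im=cams.snapshot('top'); crop(im,230,225,130,75,6,'pics/p5.png')
st()"
```

```text
t: 17.6
eef_pos: [444.0, 62.6, -20.3]
eef_rot: [0.681, 0.732, 0.0, 0.0]
contact_force: [0.3, -0.9, -0.7]
grip_width: 0.267
t: 18.4
eef_pos: [445.1, 62.7, 61.9]
eef_rot: [0.681, 0.732, 0.001, 0.001]
contact_force: [0.0, -0.5, 0.1]
grip_width: 0.53
t: 19.2
eef_pos: [428.4, 263.3, 58.2]
eef_rot: [0.681, 0.732, -0.001, -0.0]
contact_force: [0.3, -0.9, 0.6]
grip_width: 0.81
t19.25 [427.3 270.   58.3] yaw 4.40deg tilt [-0.003  0.005 -1.   ] F [-0.67  3.17 -0.17] g 0.806
```

View pics/p5.png

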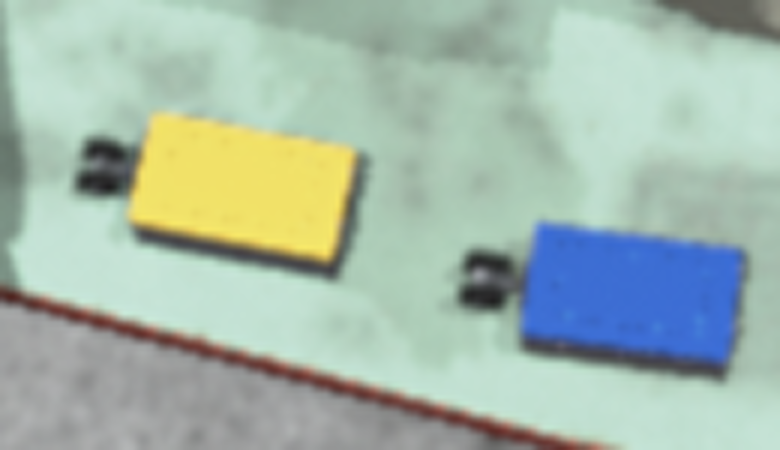

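Clear view now. Lid corners in the crop: yellow (152,110), (357,150), (333,263), (128,222); blue (537,220), (745,248), (727,363), (520,335).

```bash
python3 -c "
from fit import *
from plan import *
y=px([[152,110],[357,150],[333,263],[128,222]],6,230,225)
b=px([[537,220],[745,248],[727,363],[520,335]],6,230,225)
Y,r=fitpose(lid,y,[450,0,-1.5]);print(Y,r)
print(fitpose(lid,b,[450,-200,-1.5]))
plan([Y[0]+2,Y[1],58],Y[2]+np.pi/2,8,1)
# crimper tip
print(ray('top',*px([[85,310]],8,180,195)[0],20),ray('top',*px([[40,300]],8,180,195)[0],20))
"
```

```text
[447.64098221  -9.00595748  -1.49534694] [ 0.34  0.34 -0.03  0.09 -0.19 -0.36 -0.12 -0.06]
(array([ 447.29972555, -202.54258664,   -1.44188818]), array([-0.1 ,  0.12, -0.13,  0.21,  0.35, -0.07, -0.12, -0.26]))
[-0.7, 0.002, -0.003] [-0.002, -0.005, 0.001]
[-0.7, 0.003, 0.001] [0.0, 0.0, 0.0]
[-0.7, 0.003, 0.001] [0.0, 0.0, 0.0]
[-0.7, 0.003, 0.001] [0.0, 0.0, 0.0]
[-0.7, 0.003, 0.001] [0.0, 0.0, 0.0]
[-0.7, 0.003, 0.001] [0.0, 0.0, 0.0]
[-0.7, 0.003, 0.001] [0.0, 0.0, 0.0]
[-0.7, 0.003, 0.001] [0.0, 0.0, 0.0]
[456.72602812 242.54811885  20.        ] [455.96630653 259.86848025  20.        ]
```

```bash
python3 -m jog '{"linear":[[-0.6,0,0],[-0.9,0,0],[-0.9,0,0],[-0.9,0,0],[-0.9,0,0],[-0.9,0.02,0],[-0.5,0,0],[0,0,0]],"rotation":[[0,0,0],[0,0,0],[0,0,0],[0,0,0],[0,0,0],[0,0,0],[0,0,0],[0,0,0]]}' 76
python3 -c "
from plan import *
cams.snapshot('side');cams.snapshot('side');st()
plan([449.6,-9,-22],-1.495+np.pi/2,1,1)"
```

```text
t: 20.05
eef_pos: [449.9, -19.9, 58.4]
eef_rot: [0.683, 0.73, -0.001, -0.001]
contact_force: [0.7, 0.4, 0.1]
grip_width: 0.808
t20.15 [449.9 -17.   58.6] yaw 4.03deg tilt [-0.002  0.001 -1.   ] F [-0.28  0.03  0.11] g 0.808
[0.157, 0.008, 1.612] [-0.002, -0.001, -0.005]
```

```bash
python3 -m jog '{"linear":[[0.08,0.01,0.2],[0.08,0,0.4],[0,0,0.4],[0,0,0.3],[0,0,0.2],[0,0,0.1],[0,0,0],[0,0,0]],"rotation":[[0,0,0],[0,0,0],[0,0,0],[0,0,0],[0,0,0],[0,0,0],[0,0,0],[0,0,0]]}' 76
python3 -m jog '{"linear":[[0,0,0],[0,0,0],[0,0,0],[0,0,0],[0,0,0],[0,0,0],[0,0,0],[0,0,0]],"rotation":[[0,0,0],[0,0,0],[0,0,0],[0,0,0],[0,0,0],[0,0,0],[0,0,0],[0,0,0]]}' 48
python3 -c "
from plan import *
st()"
```

```text
t: 20.95
eef_pos: [451.2, -8.8, -19.8]
eef_rot: [0.681, 0.732, 0.0, 0.0]
contact_force: [0.4, 0.2, 0.3]
grip_width: 0.805
t: 21.75
eef_pos: [450.8, -9.2, -19.8]
eef_rot: [0.681, 0.732, 0.0, 0.0]
contact_force: [-2.8, -1.3, 5.0]
grip_width: 0.595
t21.75 [450.8  -9.2 -19.8] yaw 4.12deg tilt [ 0. -0. -1.] F [-2.79 -1.32  4.98] g 0.595
```

Yellow is gripped at 56 mm. Lifting it and checking the weight.

```bash
python3 -m jog '{"linear":[[0,0,-0.1],[0,0,-0.2],[0,0,-0.3],[0,0,-0.3],[0,0,-0.3],[0,0,-0.1],[0,0,0],[0,0,0]],"rotation":[[0,0,0],[0,0,0],[0,0,0],[0,0,0],[0,0,0],[0,0,0],[0,0,0],[0,0,0]]}'
python3 -c "
from plan import *
im=cams.snapshot('side'); crop(im,220,60,100,75,8,'pics/s10.png')
F=[]
for i in range(4):
  cams.snapshot('side');F.append(observe()['contact_force'])
st();print(np.mean(F,0))
plan([452,-330,45],np.radians(86.5),14,10)"
```

```text
t: 22.55
eef_pos: [450.2, -9.0, 44.0]
eef_rot: [0.681, 0.732, -0.0, -0.0]
contact_force: [0.6, -0.1, -2.0]
grip_width: 0.592
t22.80 [450.2  -9.   43.9] yaw 4.12deg tilt [-0.001  0.    -1.   ] F [-0.24 -0.02 -2.89] g 0.593
[-0.06256678 -0.03232753 -2.17074616]
[-0.458, -0.03, -0.002] [-0.0, -0.0, -0.137]
[-0.449, -0.096, -0.002] [-0.0, -0.0, -0.137]
[-0.43, -0.159, -0.002] [-0.0, -0.0, -0.137]
[-0.403, -0.219, -0.002] [-0.0, -0.0, -0.137]
[-0.367, -0.274, -0.001] [-0.0, -0.0, -0.137]
[-0.324, -0.324, -0.001] [-0.0, -0.0, -0.137]
[-0.275, -0.367, -0.001] [-0.0, -0.0, -0.137]
[-0.219, -0.403, -0.001] [-0.0, -0.0, -0.137]
[-0.159, -0.43, -0.001] [-0.0, -0.0, -0.137]
[-0.096, -0.448, -0.001] [-0.0, -0.0, -0.137]
[-0.031, -0.458, -0.002] [0.0, 0.0, 0.0]
[-0.031, -0.458, -0.002] [0.0, 0.0, 0.0]
[-0.031, -0.458, -0.002] [0.0, 0.0, 0.0]
[-0.031, -0.458, -0.002] [0.0, 0.0, 0.0]
```

View pics/s10.png

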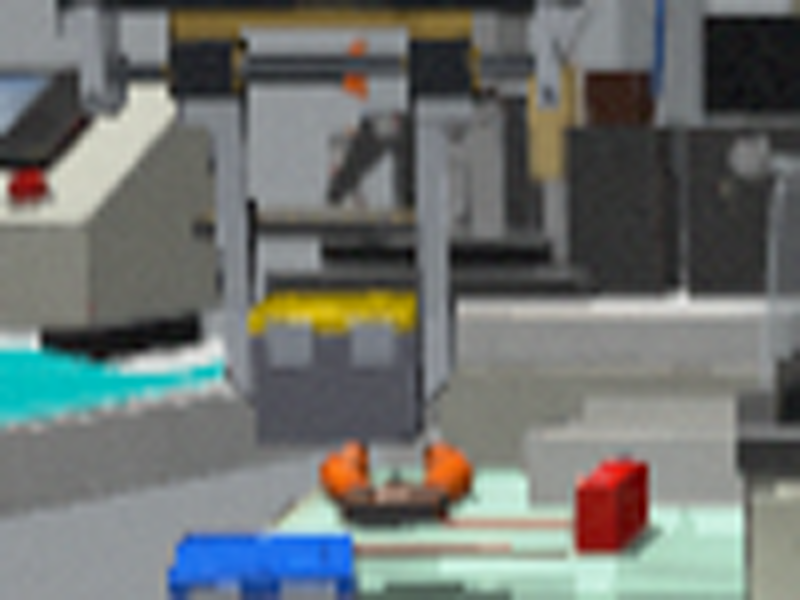

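Yellow hangs level between the fingers, bottom edge at row 440, and weighs about 2.2 N, so it is the light one. Carrying it to the white stop while turning.

```bash
python3 -m jog '{"linear":[[-0.46,-0.03,0],[-0.45,-0.1,0],[-0.43,-0.16,0],[-0.4,-0.22,0],[-0.37,-0.27,0],[-0.32,-0.32,0],[-0.28,-0.37,0],[-0.22,-0.4,0]],"rotation":[[0,0,-0.137],[0,0,-0.137],[0,0,-0.137],[0,0,-0.137],[0,0,-0.137],[0,0,-0.137],[0,0,-0.137],[0,0,-0.137]]}'
python3 -m jog '{"linear":[[-0.16,-0.43,0],[-0.1,-0.45,0],[-0.03,-0.46,0],[-0.03,-0.46,0],[-0.03,-0.46,0],[-0.03,-0.46,0],[0,0,0],[0,0,0]],"rotation":[[0,0,-0.137],[0,0,-0.137],[0,0,0],[0,0,0],[0,0,0],[0,0,0],[0,0,0],[0,0,0]]}'
python3 -c "
from plan import *
st();plan([484,-380,45],np.radians(86.6),6,1)"
```

```text
t: 23.6
eef_pos: [451.4, -193.4, 44.3]
eef_rot: [0.172, 0.985, 0.0, -0.0]
contact_force: [-0.6, 0.3, -2.0]
grip_width: 0.593
t: 24.4
eef_pos: [451.8, -330.4, 44.0]
eef_rot: [0.033, 0.999, 0.001, -0.0]
contact_force: [0.7, 0.6, -2.5]
grip_width: 0.595
t24.40 [ 451.8 -330.4   44. ] yaw 86.27deg tilt [-0.001  0.002 -1.   ] F [ 0.68  0.58 -2.52] g 0.595
[-0.118, -0.158, -0.004] [0.002, -0.001, -0.006]
[-0.117, -0.159, -0.003] [0.0, 0.0, 0.0]
[-0.117, -0.159, -0.003] [0.0, 0.0, 0.0]
[-0.117, -0.159, -0.003] [0.0, 0.0, 0.0]
[-0.117, -0.159, -0.003] [0.0, 0.0, 0.0]
[-0.117, -0.159, -0.003] [0.0, 0.0, 0.0]
```

```bash
python3 -m jog '{"linear":[[-0.12,-0.16,0],[-0.12,-0.16,0],[-0.12,-0.16,0],[-0.12,-0.16,0],[-0.12,-0.16,0],[-0.1,-0.16,0],[0,0,0],[0,0,0]],"rotation":[[0,0,0],[0,0,0],[0,0,0],[0,0,0],[0,0,0],[0,0,0],[0,0,0],[0,0,0]]}'
python3 -c "
from plan import *
st();plan([484,-380,-19],np.radians(86.6),1,1)
im=cams.snapshot('top'); crop(im,350,220,100,75,8,'pics/p6.png')
im=cams.snapshot('side'); crop(im,220,80,100,75,8,'pics/s11.png')
"
```

```text
t: 25.2
eef_pos: [483.9, -380.8, 44.4]
eef_rot: [0.032, 0.999, 0.0, -0.0]
contact_force: [-0.2, 0.0, -1.3]
grip_width: 0.589
t25.20 [ 483.9 -380.8   44.4] yaw 86.31deg tilt [-0.     0.001 -1.   ] F [-0.25  0.03 -1.31] g 0.589
[-0.002, 0.016, 1.267] [0.001, -0.001, -0.005]
```

View pics/p6.png

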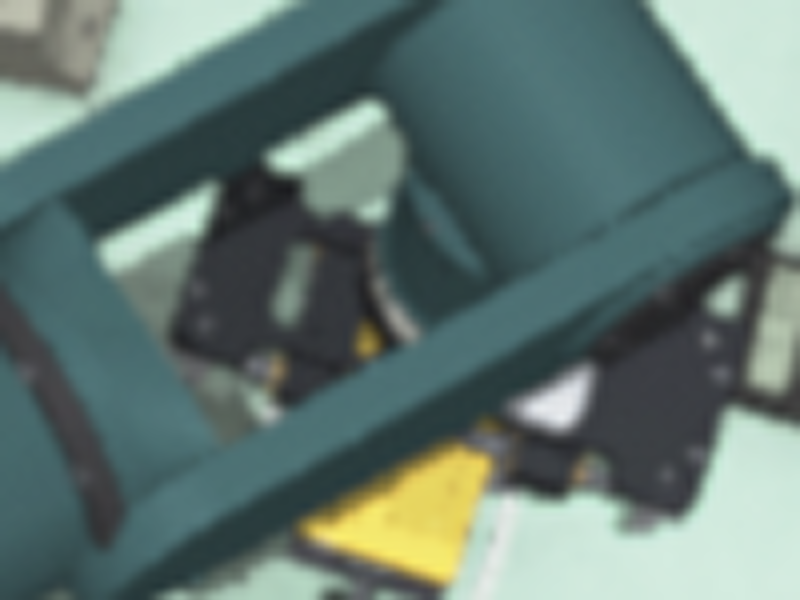

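View pics/s11.png

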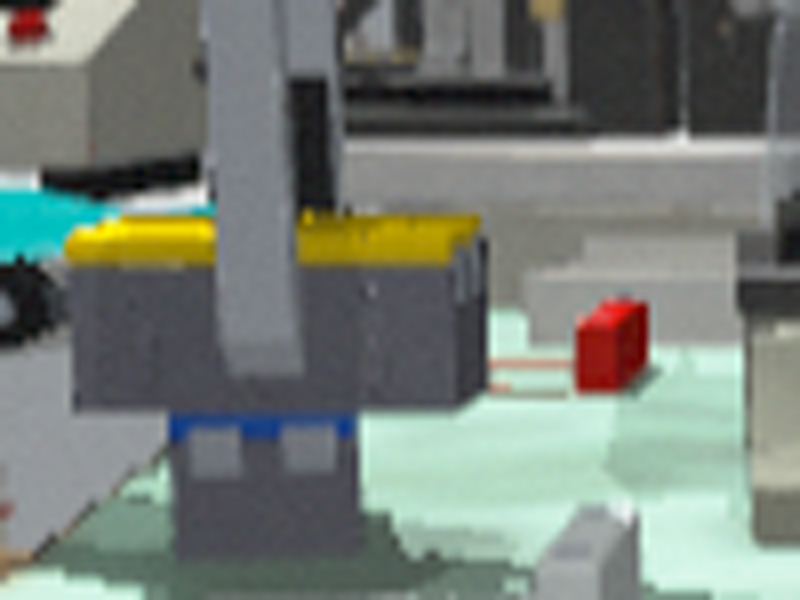

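Yellow hangs level in front of the white stop, with its lid inside the right-hand line. Lowering.

```bash
python3 -m jog '{"linear":[[0,0.02,0.2],[0,0,0.3],[0,0,0.3],[0,0,0.25],[0,0,0.12],[0,0,0.06],[0,0,0.02],[0,0,0]],"rotation":[[0,0,0],[0,0,0],[0,0,0],[0,0,0],[0,0,0],[0,0,0],[0,0,0],[0,0,0]]}'
python3 -m jog '{"linear":[[0,0,0.01],[0,0,0.01],[0,0,0],[0,0,0],[0,0,0],[0,0,0],[0,0,0],[0,0,0]],"rotation":[[0,0,0],[0,0,0],[0,0,0],[0,0,0],[0,0,0],[0,0,0],[0,0,0],[0,0,0]]}'
python3 -c "
from plan import *
im=cams.snapshot('side'); crop(im,220,80,100,75,8,'pics/s12.png')
F=[]
for i in range(3):
  cams.snapshot('side');F.append(observe()['contact_force'])
st();print(np.mean(F,0))
"
```

```text
t: 26.1
eef_pos: [484.3, -380.2, -17.4]
eef_rot: [0.032, 0.999, -0.0, 0.0]
contact_force: [0.4, -0.9, -1.6]
grip_width: 0.588
t: 26.9
eef_pos: [484.0, -379.8, -18.9]
eef_rot: [0.032, 0.999, 0.0, 0.0]
contact_force: [0.3, -0.6, -2.2]
grip_width: 0.595
t27.10 [ 484.  -379.8  -18.9] yaw 86.32deg tilt [-0.  0. -1.] F [ 0.26 -0.26 -1.62] g 0.593
[-0.06230147  0.01011435 -2.02885514]
```

View pics/s12.png

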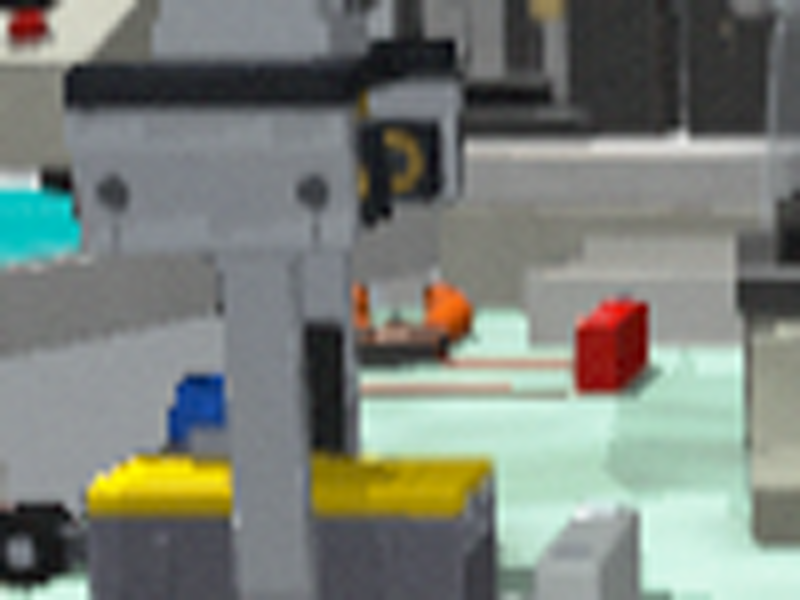

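```bash
python3 -m jog '{"linear":[[0,0,0.01],[0,0,0.01],[0,0,0.01],[0,0,0],[0,0,0],[-0.04,0,0],[-0.06,0,0],[-0.06,0,0]],"rotation":[[0,0,0],[0,0,0],[0,0,0],[0,0,0],[0,0,0],[0,0,0],[0,0,0],[0,0,0]]}'
python3 -c "
from plan import *
im=cams.snapshot('side'); crop(im,220,95,100,75,8,'pics/s13.png')
F=[]
for i in range(3):
  cams.snapshot('side');F.append(observe()['contact_force'])
st();print(np.mean(F,0))
"
```

```text
t: 27.9
eef_pos: [492.0, -380.9, -19.8]
eef_rot: [0.032, 0.999, -0.0, -0.0]
contact_force: [-5.0, 1.2, 5.2]
grip_width: 0.595
t28.10 [ 492.6 -380.9  -19.8] yaw 86.33deg tilt [ 0.001 -0.001 -1.   ] F [-1.95 -0.67  4.43] g 0.595
[-2.10998626 -0.12472438  4.8724432 ]
```

View pics/s13.png

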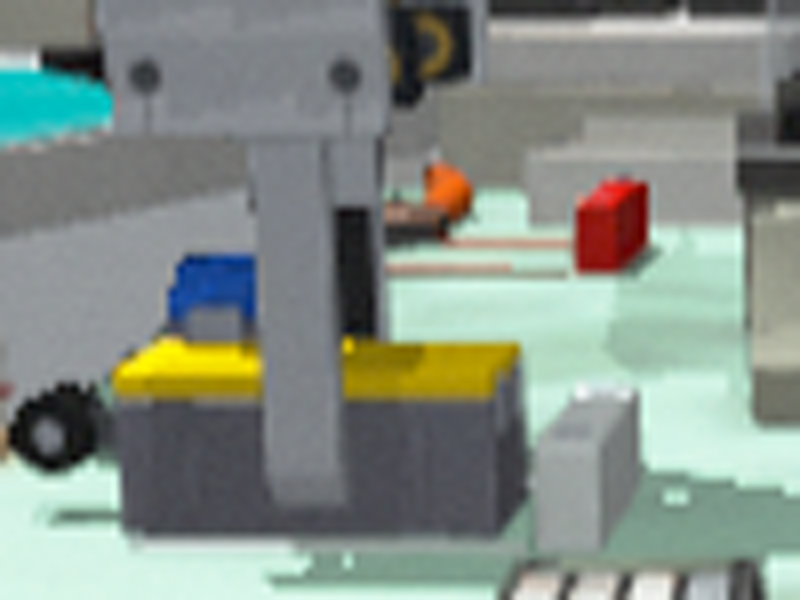

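Yellow is on the table between the lines. The gap to the bar is about 40 crop pixels, roughly 12 mm. Sliding gently.

```bash
python3 -m jog '{"linear":[[-0.04,0,0],[-0.04,0,0],[-0.04,0,0],[-0.03,0,0],[-0.02,0,0],[-0.01,0,0],[0,0,0],[0,0,0]],"rotation":[[0,0,0],[0,0,0],[0,0,0],[0,0,0],[0,0,0],[0,0,0],[0,0,0],[0,0,0]]}'
python3 -m jog '{"linear":[[-0.01,0,0],[-0.01,0,0],[0,0,0],[-0.01,0,0],[0,0,0],[0,0,0],[0,0,0],[0,0,0]],"rotation":[[0,0,0],[0,0,0],[0,0,0],[0,0,0],[0,0,0],[0,0,0],[0,0,0],[0,0,0]]}'
python3 -c "
from plan import *
im=cams.snapshot('side'); crop(im,220,95,100,75,8,'pics/s14.png')
F=[]
for i in range(3):
  cams.snapshot('side');F.append(observe()['contact_force'])
st();print(np.mean(F,0))
"
```

```text
t: 28.9
eef_pos: [500.8, -381.3, -19.8]
eef_rot: [0.032, 0.999, -0.0, -0.0]
contact_force: [-3.4, 0.2, 5.5]
grip_width: 0.595
t: 29.7
eef_pos: [502.3, -381.4, -19.8]
eef_rot: [0.032, 0.999, -0.0, -0.0]
contact_force: [-3.7, -0.7, 6.3]
grip_width: 0.596
t29.90 [ 502.3 -381.4  -19.8] yaw 86.31deg tilt [-0.    -0.001 -1.   ] F [-3.57 -0.24  6.45] g 0.594
[-3.97891031 -0.05664523  6.55640628]
```

View pics/s14.png

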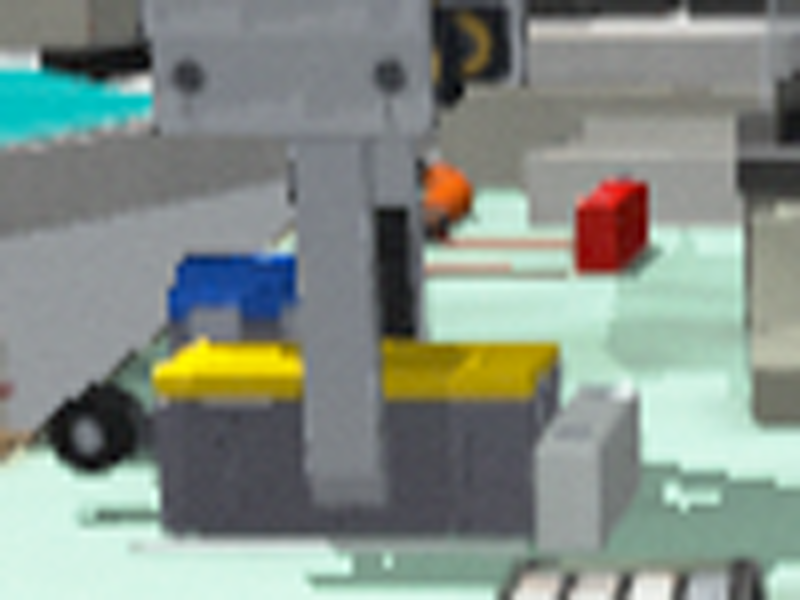

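The gap is down to 2–3 mm. Unloading a bit and going in by half-millimetres.

```bash
python3 -m jog '{"linear":[[0,0,-0.01],[-0.01,0,0],[-0.01,0,0],[-0.01,0,0],[0,0,0],[0,0,0],[0,0,0],[0,0,0]],"rotation":[[0,0,0],[0,0,0],[0,0,0],[0,0,0],[0,0,0],[0,0,0],[0,0,0],[0,0,0]]}'
python3 -c "
from plan import *
F=[]
for i in range(3):
  cams.snapshot('side');F.append(observe()['contact_force'])
st();print(np.mean(F,0))
"
```

```text
t: 30.7
eef_pos: [503.4, -381.2, -19.8]
eef_rot: [0.032, 0.999, -0.0, -0.001]
contact_force: [-5.0, -0.0, 5.4]
grip_width: 0.592
t30.85 [ 503.4 -381.2  -19.8] yaw 86.31deg tilt [-0.001 -0.    -1.   ] F [-4.78 -0.72  5.44] g 0.597
[-4.93478637  0.01883221  5.86469506]
```

```bash
python3 -m jog '{"linear":[[-0.01,0,0],[0,0,0],[-0.01,0,0],[0,0,0],[0,0,0],[0,0,0],[0,0,0],[0,0,0]],"rotation":[[0,0,0],[0,0,0],[0,0,0],[0,0,0],[0,0,0],[0,0,0],[0,0,0],[0,0,0]]}'
python3 -c "
from plan import *
F=[]
for i in range(3):
  im=cams.snapshot('side');F.append(observe()['contact_force'])
crop(im,220,95,100,75,8,'pics/s15.png')
st();print(np.mean(F,0))
"
```

```text
t: 31.65
eef_pos: [503.3, -381.2, -19.7]
eef_rot: [0.032, 0.999, 0.0, -0.002]
contact_force: [-8.2, -0.3, 6.3]
grip_width: 0.596
t31.80 [ 503.3 -381.2  -19.7] yaw 86.32deg tilt [-0.003  0.    -1.   ] F [-7.37  1.33  7.03] g 0.592
[-7.28753484  0.53001157  6.65322799]
```

View pics/s15.png

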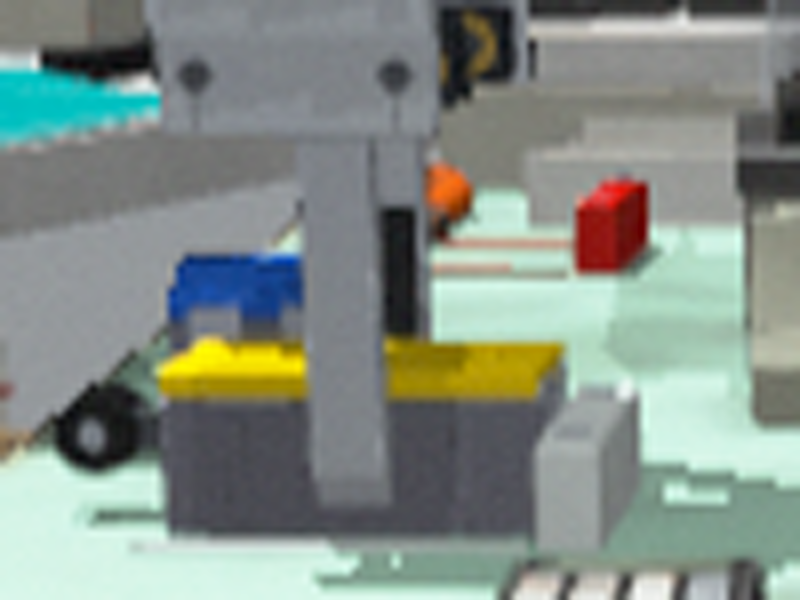

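The force rose to -7 N while the position held at 503.3, so the end is against the bar. The picture agrees: no gap at crop (535,530). Releasing and rising.

```bash
python3 -m jog '{"linear":[[0.01,0,-0.01],[0,0,0],[0,0,0],[0,0,0],[0,0,0],[0,0,0],[0,0,0],[0,0,0]],"rotation":[[0,0,0],[0,0,0],[0,0,0],[0,0,0],[0,0,0],[0,0,0],[0,0,0],[0,0,0]]}' 76
python3 -m jog '{"linear":[[0,0,-0.1],[0,0,-0.3],[0,0,-0.5],[0,0,-0.5],[0,0,-0.4],[0,0,-0.1],[0,0,0],[0,0,0]],"rotation":[[0,0,0],[0,0,0],[0,0,0],[0,0,0],[0,0,0],[0,0,0],[0,0,0],[0,0,0]]}'
python3 -c "
from plan import *
st();plan([449.5,-202.5,60],np.radians(7.4),10,10)"
```

```text
t: 32.6
eef_pos: [504.5, -381.1, -19.3]
eef_rot: [0.032, 0.999, 0.0, 0.0]
contact_force: [0.2, -0.1, 0.6]
grip_width: 0.808
t: 33.4
eef_pos: [504.0, -380.7, 74.8]
eef_rot: [0.032, 0.999, 0.001, -0.001]
contact_force: [-0.7, 1.0, -0.2]
grip_width: 0.806
t33.40 [ 504.  -380.7   74.8] yaw 86.32deg tilt [-0.001  0.001 -1.   ] F [-0.66  0.99 -0.19] g 0.806
[0.132, 0.349, 0.03] [0.0, -0.0, 0.132]
[0.178, 0.327, 0.03] [0.0, -0.0, 0.132]
[0.222, 0.3, 0.03] [0.0, -0.0, 0.132]
[0.261, 0.266, 0.03] [0.0, -0.0, 0.132]
[0.295, 0.228, 0.03] [0.0, -0.0, 0.132]
[0.323, 0.185, 0.03] [0.0, -0.0, 0.132]
[0.346, 0.139, 0.03] [0.0, -0.0, 0.132]
[0.362, 0.091, 0.03] [0.0, -0.0, 0.132]
[0.371, 0.04, 0.03] [0.0, -0.0, 0.132]
[0.373, -0.011, 0.03] [0.0, -0.0, 0.132]
```

```bash
python3 -m jog '{"linear":[[0.5,0,0],[0.5,0,0],[0.04,0.4,0.03],[0.1,0.4,0.03],[0.16,0.37,0.03],[0.21,0.34,0.03],[0.25,0.3,0.03],[0.3,0.26,0.03]],"rotation":[[0,0,0],[0,0,0],[0,0,0.132],[0,0,0.132],[0,0,0.132],[0,0,0.132],[0,0,0.132],[0,0,0.132]]}' 76
python3 -c "
from plan import *
st();plan([449.5,-202.5,60],np.radians(7.4),4,4)"
```

```text
t: 34.2
eef_pos: [445.5, -256.5, 64.7]
eef_rot: [0.435, 0.901, 0.0, -0.002]
contact_force: [0.7, 0.5, 0.2]
grip_width: 0.812
t34.20 [ 445.5 -256.5   64.7] yaw 38.47deg tilt [-0.003  0.002 -1.   ] F [0.66 0.46 0.16] g 0.812
[0.199, 0.184, 0.024] [-0.0, -0.001, 0.129]
[0.222, 0.155, 0.024] [-0.0, -0.001, 0.129]
[0.241, 0.124, 0.024] [-0.0, -0.001, 0.129]
[0.255, 0.09, 0.024] [-0.0, -0.001, 0.129]
```

```bash
python3 -m jog '{"linear":[[0.2,0.18,0.02],[0.22,0.15,0.02],[0.24,0.12,0.02],[0.25,0.09,0.02],[0,0,0],[0,0,0],[0,0,0],[0,0,0]],"rotation":[[0,0,0.129],[0,0,0.129],[0,0,0.129],[0,0,0.129],[0,0,0],[0,0,0],[0,0,0],[0,0,0]]}' 76
python3 -c "
from plan import *
st();plan([449.5,-202.5,-20],np.radians(7.4),1,1)
im=cams.snapshot('top'); crop(im,300,220,130,90,6,'pics/p7.png')"
```

```text
t: 35.0
eef_pos: [449.7, -205.2, 62.4]
eef_rot: [0.657, 0.754, -0.0, -0.0]
contact_force: [0.0, 0.5, -1.1]
grip_width: 0.807
t35.00 [ 449.7 -205.2   62.4] yaw 7.86deg tilt [-0.  0. -1.] F [ 0.    0.54 -1.06] g 0.807
[0.054, 0.004, 1.648] [-0.0, -0.0, 0.008]
```

View pics/p7.png

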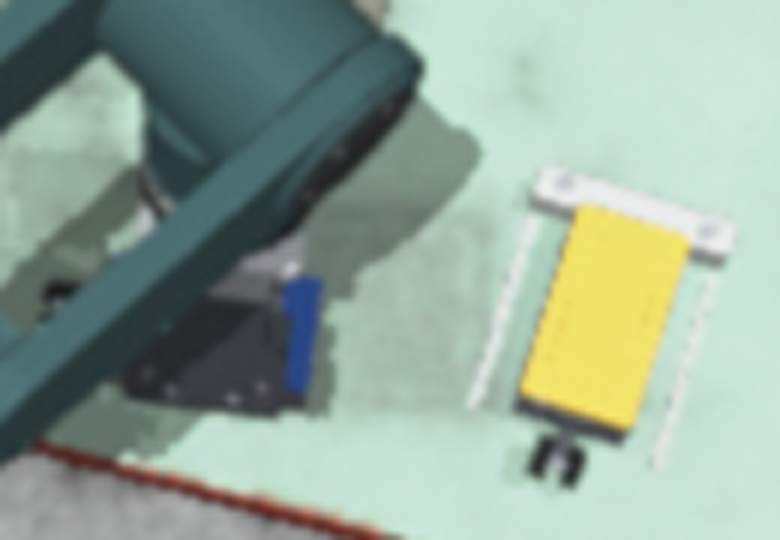

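Yellow sits square and centred against the white bar. Going down on blue.

```bash
python3 -m jog '{"linear":[[0.05,0,0.2],[0,0,0.4],[0,0,0.4],[0,0,0.35],[0,0,0.2],[0,0,0.1],[0,0,0],[0,0,0]],"rotation":[[0,0,0],[0,0,0],[0,0,0],[0,0,0],[0,0,0],[0,0,0],[0,0,0],[0,0,0]]}' 76
python3 -m jog '{"linear":[[0,0,0],[0,0,0],[0,0,0],[0,0,0],[0,0,0],[0,0,0],[0,0,0],[0,0,0]],"rotation":[[0,0,0],[0,0,0],[0,0,0],[0,0,0],[0,0,0],[0,0,0],[0,0,0],[0,0,0]]}' 48
python3 -m jog '{"linear":[[0,0,-0.1],[0,0,-0.2],[0,0,-0.3],[0,0,-0.3],[0,0,-0.3],[0,0,-0.1],[0,0,0],[0,0,0]],"rotation":[[0,0,0],[0,0,0],[0,0,0],[0,0,0],[0,0,0],[0,0,0],[0,0,0],[0,0,0]]}'
python3 -c "
from plan import *
im=cams.snapshot('side'); crop(im,220,60,100,75,8,'pics/s16.png')
F=[]
for i in range(3):
  cams.snapshot('side');F.append(observe()['contact_force'])
st();print(np.mean(F,0))
# case yaw in grip = tool yaw-90
plan([440,150,48],np.radians(85.9),14,10)"
```

```text
t: 35.85
eef_pos: [450.1, -202.5, -19.2]
eef_rot: [0.657, 0.754, 0.0, 0.001]
contact_force: [0.2, -0.4, -1.3]
grip_width: 0.81
t: 36.65
eef_pos: [449.0, -202.6, -19.3]
eef_rot: [0.657, 0.754, -0.001, -0.0]
contact_force: [-4.3, -0.1, 6.2]
grip_width: 0.595
t: 37.45
eef_pos: [449.0, -201.7, 44.2]
eef_rot: [0.657, 0.754, -0.0, -0.001]
contact_force: [-0.1, -0.1, -6.0]
grip_width: 0.591
t37.65 [ 448.9 -201.8   44.1] yaw 7.84deg tilt [-0.002  0.001 -1.   ] F [ 0.33  0.26 -5.93] g 0.593
[ 0.13352462 -0.08145887 -5.78652674]
[0.5, 0.056, -0.005] [-0.0, -0.0, -0.13]
[0.487, 0.123, -0.005] [-0.0, -0.0, -0.13]
[0.466, 0.188, -0.005] [-0.0, -0.0, -0.13]
[0.436, 0.25, -0.005] [-0.0, -0.0, -0.13]
[0.398, 0.307, -0.005] [-0.0, -0.0, -0.13]
[0.353, 0.358, -0.005] [-0.0, -0.0, -0.13]
[0.301, 0.403, -0.005] [-0.0, -0.0, -0.13]
[0.243, 0.44, -0.005] [-0.0, -0.0, -0.13]
[0.181, 0.469, -0.006] [-0.0, -0.0, -0.13]
[0.116, 0.489, -0.006] [-0.0, -0.0, -0.13]
[0.049, 0.5, -0.006] [0.0, 0.0, 0.0]
[0.049, 0.5, -0.006] [0.0, 0.0, 0.0]
[0.049, 0.5, -0.006] [0.0, 0.0, 0.0]
[0.049, 0.5, -0.006] [0.0, 0.0, 0.0]
```

View pics/s16.png

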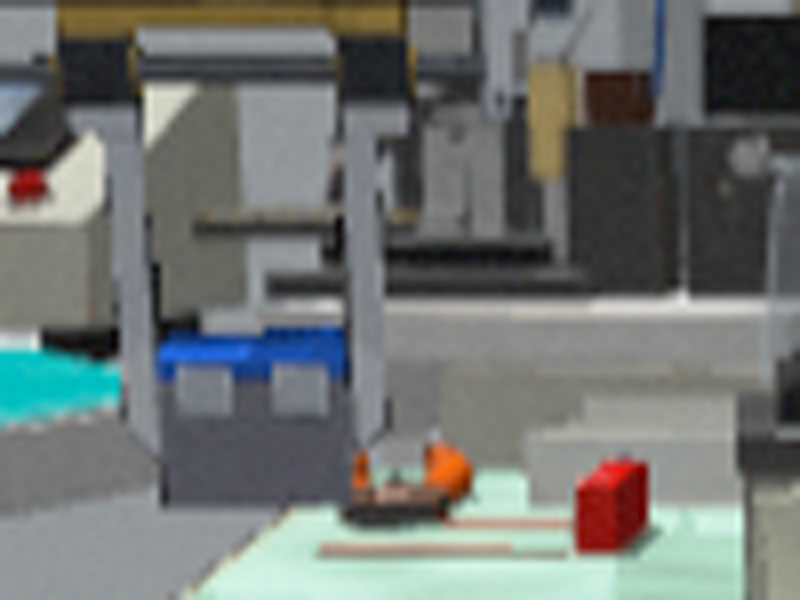

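Blue weighs 5.8 N, so it is the heavy one. It hangs level (bottom edge at row 505). Carrying it to the red stop.

```bash
python3 -m jog '{"linear":[[0.5,0.06,0],[0.49,0.12,0],[0.47,0.19,0],[0.44,0.25,0],[0.4,0.31,0],[0.35,0.36,0],[0.3,0.4,0],[0.24,0.44,0]],"rotation":[[0,0,-0.13],[0,0,-0.13],[0,0,-0.13],[0,0,-0.13],[0,0,-0.13],[0,0,-0.13],[0,0,-0.13],[0,0,-0.13]]}'
python3 -m jog '{"linear":[[0.18,0.47,0],[0.12,0.49,0],[0.05,0.5,0],[0.05,0.5,0],[0.05,0.5,0],[0.05,0.5,0],[0,0,0],[0,0,0]],"rotation":[[0,0,-0.13],[0,0,-0.13],[0,0,0],[0,0,0],[0,0,0],[0,0,0],[0,0,0],[0,0,0]]}'
python3 -c "
from plan import *
st();plan([454.5,197,44],np.radians(86),6,1)"
```

```text
t: 38.45
eef_pos: [444.4, 0.4, 44.8]
eef_rot: [0.169, 0.986, 0.0, -0.0]
contact_force: [1.2, -0.3, -6.3]
grip_width: 0.596
t: 39.25
eef_pos: [440.3, 150.3, 44.7]
eef_rot: [0.036, 0.999, -0.0, -0.0]
contact_force: [-1.3, 0.3, -6.6]
grip_width: 0.592
t39.25 [440.3 150.3  44.7] yaw 85.92deg tilt [-0.001 -0.001 -1.   ] F [-1.28  0.28 -6.65] g 0.592
[-0.036, 0.159, 0.002] [-0.001, -0.001, -0.001]
[-0.036, 0.159, 0.002] [0.0, 0.0, 0.0]
[-0.036, 0.159, 0.002] [0.0, 0.0, 0.0]
[-0.036, 0.159, 0.002] [0.0, 0.0, 0.0]
[-0.036, 0.159, 0.002] [0.0, 0.0, 0.0]
[-0.036, 0.159, 0.002] [0.0, 0.0, 0.0]
```

```bash
python3 -m jog '{"linear":[[-0.04,0.16,0],[-0.04,0.16,0],[-0.04,0.16,0],[-0.04,0.16,0],[-0.03,0.16,0],[-0.03,0.14,0],[0,0,0],[0,0,0]],"rotation":[[0,0,0],[0,0,0],[0,0,0],[0,0,0],[0,0,0],[0,0,0],[0,0,0],[0,0,0]]}'
python3 -c "
from plan import *
st();plan([454.5,197,-18],np.radians(86),1,1)
im=cams.snapshot('top'); crop(im,170,190,100,75,8,'pics/p8.png')
im=cams.snapshot('side'); crop(im,220,60,100,75,8,'pics/s17.png')"
```

```text
t: 40.05
eef_pos: [455.0, 196.3, 45.1]
eef_rot: [0.036, 0.999, -0.0, -0.0]
contact_force: [-0.6, -0.6, -5.4]
grip_width: 0.592
t40.05 [455.  196.3  45.1] yaw 85.87deg tilt [-0. -0. -1.] F [-0.56 -0.63 -5.37] g 0.592
[0.01, 0.014, 1.261] [-0.0, -0.0, -0.002]
```

View pics/p8.png

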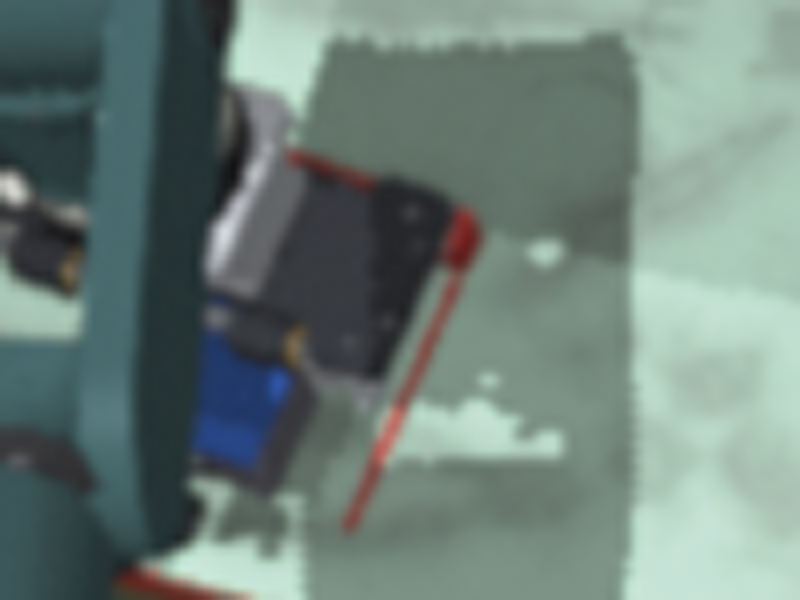

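View pics/s17.png

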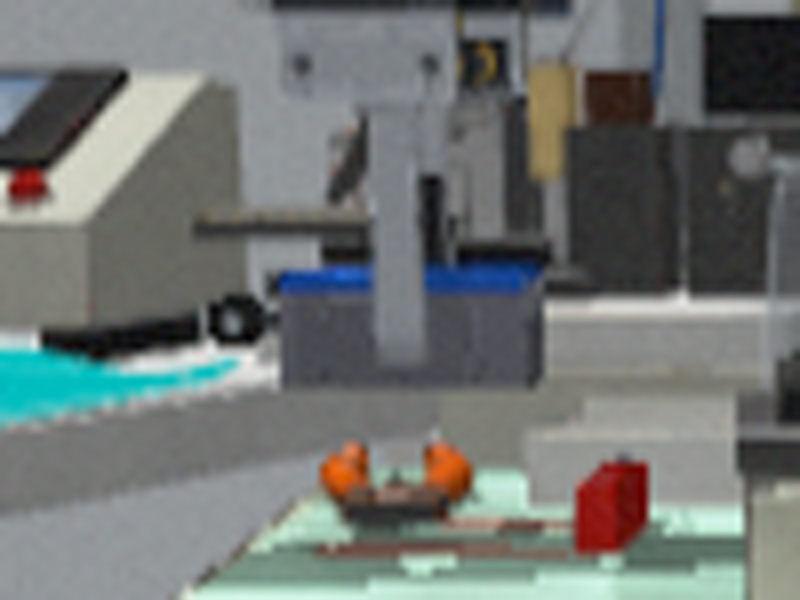

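Blue hangs level in front of the red stop, clear of the crimper and inside the right line. Lowering.

```bash
python3 -m jog '{"linear":[[0,0,0.2],[0,0,0.3],[0,0,0.3],[0,0,0.25],[0,0,0.12],[0,0,0.06],[0,0,0.02],[0,0,0]],"rotation":[[0,0,0],[0,0,0],[0,0,0],[0,0,0],[0,0,0],[0,0,0],[0,0,0],[0,0,0]]}'
python3 -m jog '{"linear":[[0,0,0.01],[0,0,0.01],[0,0,0.01],[0,0,0.01],[0,0,0],[0,0,0],[0,0,0],[0,0,0]],"rotation":[[0,0,0],[0,0,0],[0,0,0],[0,0,0],[0,0,0],[0,0,0],[0,0,0],[0,0,0]]}'
python3 -c "
from plan import *
im=cams.snapshot('side'); crop(im,220,80,100,75,8,'pics/s18.png')
F=[]
for i in range(3):
  cams.snapshot('side');F.append(observe()['contact_force'])
st();print(np.mean(F,0))
"
```

```text
t: 40.95
eef_pos: [455.6, 196.4, -16.8]
eef_rot: [0.036, 0.999, 0.0, 0.001]
contact_force: [-1.1, 0.1, -6.4]
grip_width: 0.596
t: 41.75
eef_pos: [455.2, 196.3, -19.2]
eef_rot: [0.036, 0.999, 0.0, 0.0]
contact_force: [0.0, 0.4, -5.4]
grip_width: 0.592
t41.95 [455.2 196.3 -19.2] yaw 85.84deg tilt [ 0.  0. -1.] F [ 0.24  0.06 -5.36] g 0.595
[-0.17699556  0.49869373 -5.2208453 ]
```

View pics/s18.png

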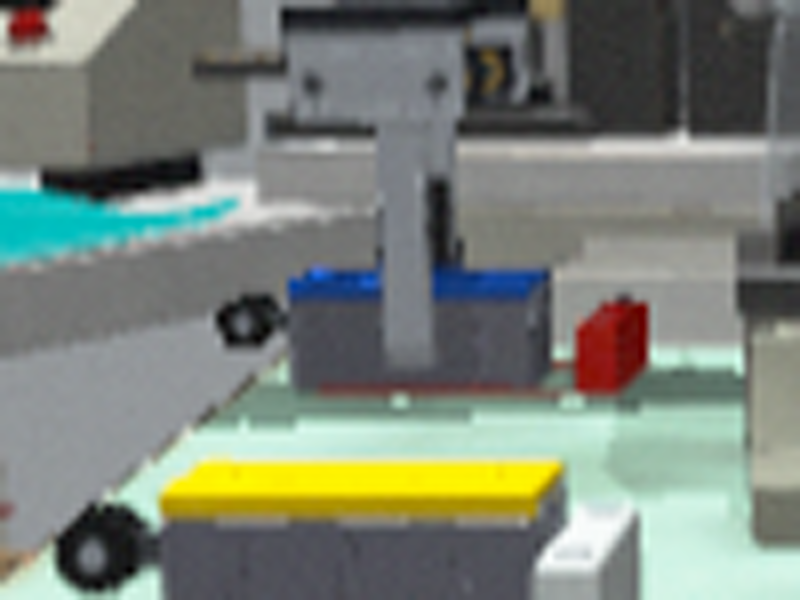

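```bash
python3 -m jog '{"linear":[[0,0,0.01],[0,0,0.01],[0,0,0],[0,0,0],[-0.04,0,0],[-0.06,0,0],[-0.06,0,0],[-0.04,0,0]],"rotation":[[0,0,0],[0,0,0],[0,0,0],[0,0,0],[0,0,0],[0,0,0],[0,0,0],[0,0,0]]}'
python3 -c "
from plan import *
F=[]
for i in range(3):
  cams.snapshot('side');F.append(observe()['contact_force'])
st();print(np.mean(F,0))
"
```

```text
t: 42.75
eef_pos: [464.5, 196.3, -19.2]
eef_rot: [0.036, 0.999, 0.001, -0.001]
contact_force: [-7.0, 0.9, 7.0]
grip_width: 0.592
t42.90 [464.9 196.3 -19.2] yaw 85.83deg tilt [-0.     0.002 -1.   ] F [-5.32  1.04  5.1 ] g 0.596
[-5.66262542  0.85790132  5.57411798]
```

```bash
python3 -m jog '{"linear":[[0,0,-0.01],[-0.03,0,0],[-0.03,0,0],[-0.02,0,0],[-0.02,0,0],[0,0,0],[0,0,0],[0,0,0]],"rotation":[[0,0,0],[0,0,0],[0,0,0],[0,0,0],[0,0,0],[0,0,0],[0,0,0],[0,0,0]]}'
python3 -c "
from plan import *
F=[]
for i in range(3):
  im=cams.snapshot('side');F.append(observe()['contact_force'])
crop(im,260,80,60,60,10,'pics/s19.png')
st();print(np.mean(F,0))
"
```

```text
t: 43.7
eef_pos: [469.7, 195.7, -19.2]
eef_rot: [0.036, 0.999, 0.001, -0.0]
contact_force: [-5.7, 1.5, 5.1]
grip_width: 0.592
t43.85 [469.7 195.7 -19.2] yaw 85.84deg tilt [-0.001  0.001 -1.   ] F [-5.61  0.78  6.33] g 0.591
[-5.32335437  1.35660297  5.63037927]
```

View pics/s19.png

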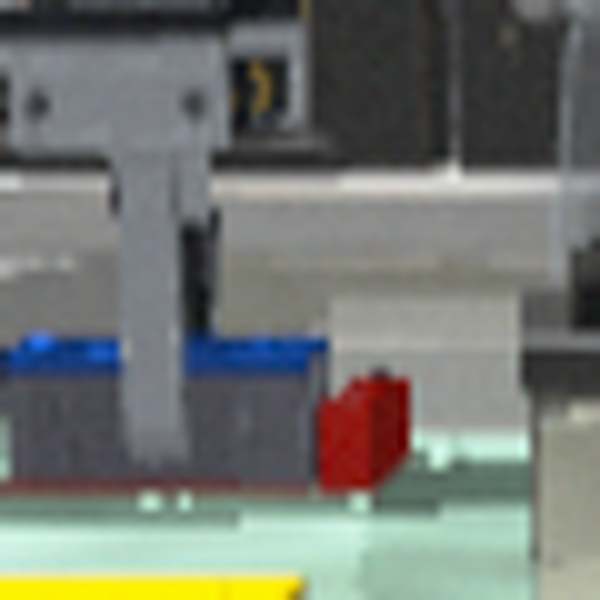

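The gap is now only a few mm. Continuing in half-millimetre steps.

```bash
python3 -m jog '{"linear":[[-0.01,0,0],[-0.01,0,0],[-0.01,0,0],[-0.01,0,0],[0,0,0],[0,0,0],[0,0,0],[0,0,0]],"rotation":[[0,0,0],[0,0,0],[0,0,0],[0,0,0],[0,0,0],[0,0,0],[0,0,0],[0,0,0]]}'
python3 -m jog '{"linear":[[-0.01,0,0],[-0.01,0,0],[0,0,0],[0,0,0],[0,0,0],[0,0,0],[0,0,0],[0,0,0]],"rotation":[[0,0,0],[0,0,0],[0,0,0],[0,0,0],[0,0,0],[0,0,0],[0,0,0],[0,0,0]]}'
python3 -c "
from plan import *
F=[]
for i in range(3):
  im=cams.snapshot('side');F.append(observe()['contact_force'])
crop(im,260,80,60,60,10,'pics/s20.png')
st();print(np.mean(F,0))
"
```

```text
t: 44.65
eef_pos: [471.6, 195.6, -19.2]
eef_rot: [0.036, 0.999, 0.0, -0.0]
contact_force: [-5.6, 1.4, 5.0]
grip_width: 0.597
t: 45.45
eef_pos: [472.5, 195.5, -19.2]
eef_rot: [0.036, 0.999, 0.0, -0.0]
contact_force: [-5.5, 0.9, 5.1]
grip_width: 0.596
t45.60 [472.6 195.5 -19.2] yaw 85.84deg tilt [-0.001  0.001 -1.   ] F [-5.07  0.73  5.07] g 0.595
[-5.84380626  1.42687679  5.21969412]
```

View pics/s20.png

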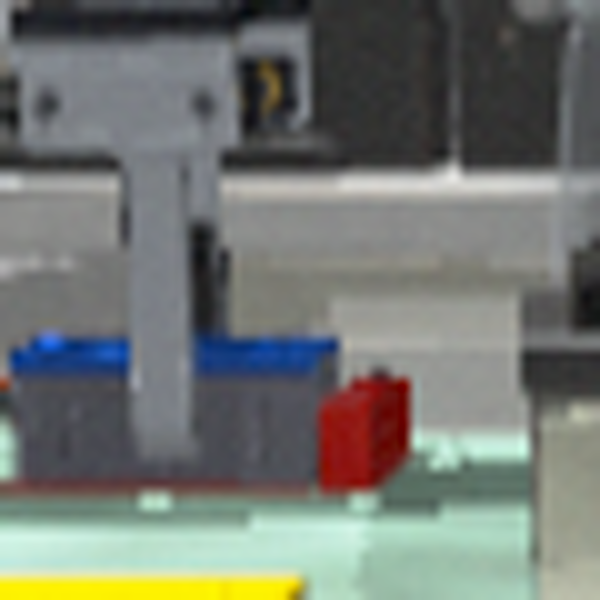

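Still free (about 5.8 N of friction, still moving). A few more half-millimetre steps, watching for the stall.

```bash
python3 -m jog '{"linear":[[-0.01,0,0],[-0.01,0,0],[0,0,0],[0,0,0],[0,0,0],[0,0,0],[0,0,0],[0,0,0]],"rotation":[[0,0,0],[0,0,0],[0,0,0],[0,0,0],[0,0,0],[0,0,0],[0,0,0],[0,0,0]]}'
python3 -c "
from plan import *
F=[]
for i in range(3):
  cams.snapshot('side');F.append(observe()['contact_force'])
st();print(np.mean(F,0))
"
```

```text
t: 46.4
eef_pos: [473.6, 195.4, -19.2]
eef_rot: [0.036, 0.999, 0.0, -0.0]
contact_force: [-5.8, 1.1, 5.1]
grip_width: 0.593
t46.55 [473.6 195.4 -19.2] yaw 85.84deg tilt [-0.001  0.001 -1.   ] F [-6.72  1.26  5.35] g 0.593
[-6.50226818  0.67471829  5.42440889]
```

```bash
python3 -m jog '{"linear":[[-0.01,0,0],[-0.01,0,0],[0,0,0],[0,0,0],[0,0,0],[0,0,0],[0,0,0],[0,0,0]],"rotation":[[0,0,0],[0,0,0],[0,0,0],[0,0,0],[0,0,0],[0,0,0],[0,0,0],[0,0,0]]}'
python3 -c "
from plan import *
F=[]
for i in range(3):
  im=cams.snapshot('side');F.append(observe()['contact_force'])
crop(im,260,80,60,60,10,'pics/s21.png')
st();print(np.mean(F,0))
"
```

```text
t: 47.35
eef_pos: [474.2, 195.4, -19.2]
eef_rot: [0.036, 0.999, 0.0, -0.001]
contact_force: [-6.0, 0.7, 6.4]
grip_width: 0.596
t47.50 [474.2 195.4 -19.2] yaw 85.84deg tilt [-0.002  0.001 -1.   ] F [-6.45  1.34  6.38] g 0.593
[-6.74566124  1.23325191  5.64306334]
```

View pics/s21.png

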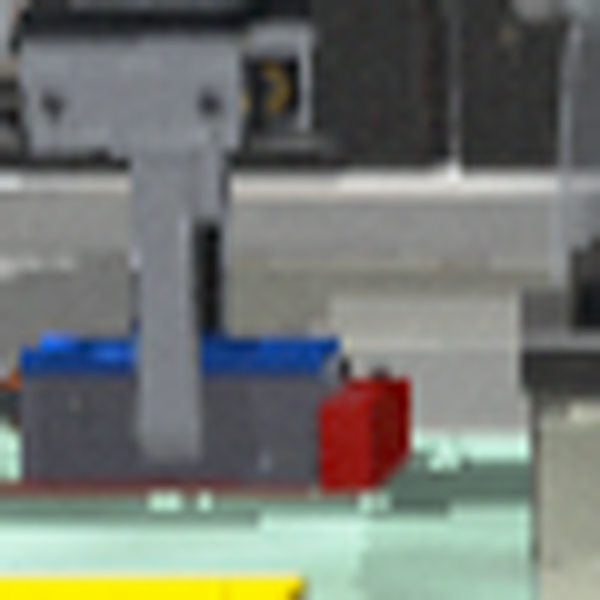

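```bash
python3 -m jog '{"linear":[[-0.01,0,0],[-0.01,0,0],[0,0,0],[0,0,0],[0,0,0],[0,0,0],[0,0,0],[0,0,0]],"rotation":[[0,0,0],[0,0,0],[0,0,0],[0,0,0],[0,0,0],[0,0,0],[0,0,0],[0,0,0]]}'
python3 -c "
from plan import *
F=[]
for i in range(3):
  cams.snapshot('side');F.append(observe()['contact_force'])
st();print(np.mean(F,0))
"
```

```text
t: 48.3
eef_pos: [474.2, 195.4, -19.2]
eef_rot: [0.036, 0.999, 0.0, -0.002]
contact_force: [-9.9, 1.2, 8.0]
grip_width: 0.593
t48.45 [474.2 195.4 -19.2] yaw 85.84deg tilt [-0.004  0.001 -1.   ] F [-9.33  0.31  8.19] g 0.596
[-9.59204164  0.62726086  8.05463518]
```

It stalled at 474.2 with the force up to 9.6 N, so blue is home. Easing off, then opening to 66 mm only, because of the crimper.

```bash
python3 -m jog '{"linear":[[0.01,0,0],[0,0,0],[0,0,0],[0,0,0],[0,0,0],[0,0,0],[0,0,0],[0,0,0]],"rotation":[[0,0,0],[0,0,0],[0,0,0],[0,0,0],[0,0,0],[0,0,0],[0,0,0],[0,0,0]]}' 68
python3 -m jog '{"linear":[[0,0,-0.1],[0,0,-0.3],[0,0,-0.5],[0,0,-0.5],[0,0,-0.5],[0,0,-0.3],[0,0,-0.1],[0,0,0]],"rotation":[[0,0,0],[0,0,0],[0,0,0],[0,0,0],[0,0,0],[0,0,0],[0,0,0],[0,0,0]]}'
python3 -m jog '{"linear":[[0.3,0,0],[0.5,-0.3,0],[0.4,-0.9,0],[0.2,-0.9,0],[0,-0.9,0],[0,-0.9,0],[0,-0.6,0],[0,0,0]],"rotation":[[0,0,0],[0,0,0],[0,0,0],[0,0,0],[0,0,0],[0,0,0],[0,0,0],[0,0,0]]}'
python3 -c "
from fit import *
from plan import *
st()
im=cams.snapshot('top'); crop(im,170,190,100,75,8,'pics/p9.png');crop(im,360,230,90,75,8,'pics/p10.png')
cv2.imwrite('pics/top9.png',im[:,:,::-1])
im=cams.snapshot('side'); crop(im,220,80,100,75,8,'pics/s22.png')"
```

```text
t: 49.25
eef_pos: [475.6, 194.7, -19.8]
eef_rot: [0.036, 0.999, 0.0, 0.0]
contact_force: [-0.2, 0.4, -0.5]
grip_width: 0.721
t: 50.05
eef_pos: [476.1, 194.9, 96.1]
eef_rot: [0.036, 0.999, 0.0, 0.001]
contact_force: [-0.2, -0.5, -0.1]
grip_width: 0.719
t: 50.85
eef_pos: [388.2, -27.3, 93.8]
eef_rot: [0.039, 0.999, -0.0, -0.001]
contact_force: [-0.9, -0.1, 0.3]
grip_width: 0.724
t50.85 [388.2 -27.3  93.8] yaw 85.51deg tilt [-0.002 -0.001 -1.   ] F [-0.89 -0.12  0.28] g 0.724
```

View pics/p9.png

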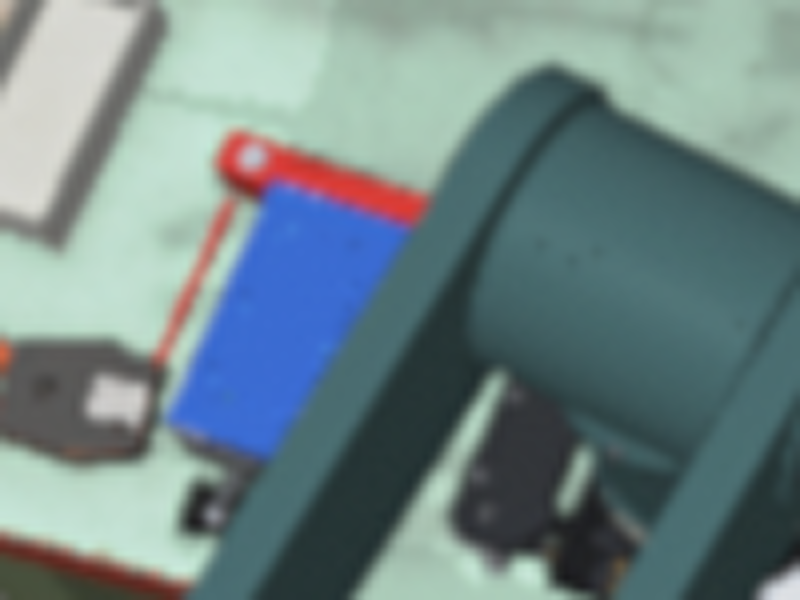

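View pics/p10.png

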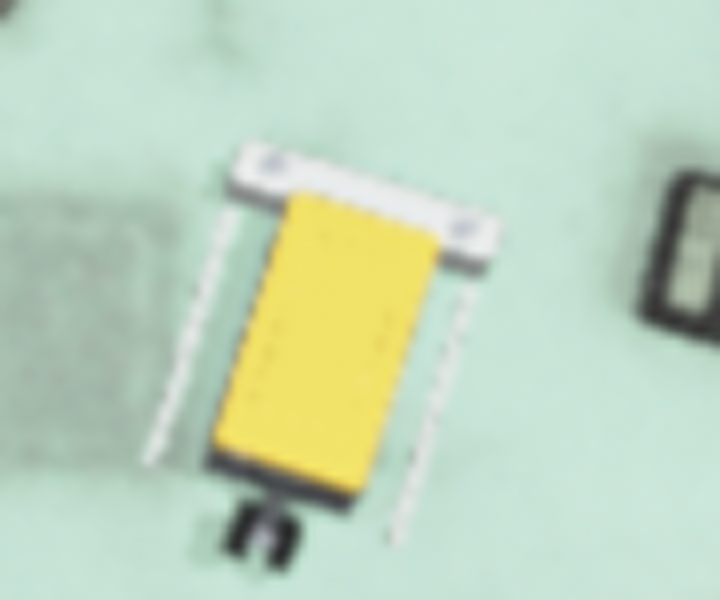

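View pics/s22.png

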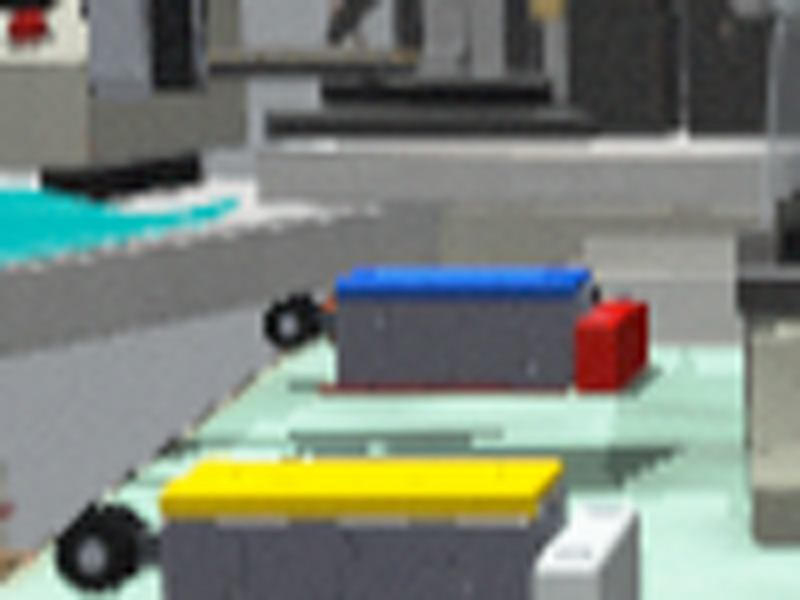

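Both cases look seated and square. The crimper is undisturbed. I'll check the numbers from the corners: blue far-left (270,182) and near-left (168,425); yellow (293,192), (440,240), (362,493), (213,445).

```bash
python3 -c "
from fit import *
def loc(P,st):
  d=np.array(P[:2])-st[:2];c,s=np.cos(st[2]),np.sin(st[2]);return np.round([c*d[0]+s*d[1],-s*d[0]+c*d[1],P[2]-st[2]],3)
red=(523,197.7,-.07);wh=(552.7,-383.5,-.06)
b,r=fitpose([[50,28,45],[-50,28,45]],px([[270,182],[168,425]],8,170,190),[470,195,-.07]);print(b,r,loc(b,red))
y,r=fitpose([[50,28,45],[50,-28,45],[-50,-28,45],[-50,28,45]],px([[293,192],[440,240],[362,493],[213,445]],8,360,230),[500,-380,-.07]);print(y,r,loc(y,wh))
"
```

```text
[ 4.71386677e+02  1.93501227e+02 -4.93339097e-02] [ 0.06 -0.18 -0.06  0.18] [-5.1193e+01 -7.7980e+00  2.1000e-02]
[ 4.99721345e+02 -3.81598270e+02 -5.66285192e-02] [-0.09 -0.28  0.26 -0.26  0.11  0.37 -0.28  0.15] [-5.2997e+01 -1.2790e+00  3.0000e-03]
```

```bash
python3 -c "
from rig import order
print(order.job_done())"
```

```text
the job is handed in; nothing more can be done
None
```

I felt both cases, put the heavier one (blue) at the red stop and the lighter one (yellow) at the white stop, and handed the job in at about 51 s of the 72 s. No verdict came back.

**Weighing:** I raised each case by its knob about 11 mm with the far end on the table, blue first. Blue pulled about 1.9 N at the knob and yellow about 0.7 N. Lifted clear, blue weighed 5.8 N and yellow 2.2 N.

**Seating:** Each case was set down between the lines and slid in until it stopped moving. The wrist force was then about 9.6 N for blue and 7.3 N for yellow, friction included. My last camera estimates:

| Case | Stop | Far end short of bar | Off middle line | Out of square |
|---|---|---|---|---|
| Blue | red | about 1 mm | 8 mm | 0.02 rad |
| Yellow | white | about 3 mm | 1 mm | 0.003 rad |

Before hand-in I checked that the gripper was open and clear of everything. The crimper looked undisturbed; I did not measure the calculator or hex key.

**What failed or disagreed:**
- **First blue pinch:** It closed above the knob because the fingertips were about 28 mm higher than the tool position reading. I found this in the side camera, corrected for it and repeated the pinch. The case had not moved.
- **Yellow's gap:** The camera's 3 mm gap disagrees with yellow having stopped dead against the bar. I trusted the stop, since the camera is only good to 2–3 mm here.

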